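# Get a batch ready in the spray booth

## Robot

A 6-joint arm with a two-finger parallel gripper is mounted at the origin on the work surface. World frame = base frame: x ahead of the robot, y to its left, z up, the work surface at z = 0. Lengths are in m, angles in rad, forces in N, time in s.
With the tool pointing down it reaches from about 0.375 to 0.9 m from the base axis. Payload 3.1 kg.
Tool frame: the origin (TCP) lies at the very end of the fingers, on their centre line; the grasp point (between the pads) lies 19 mm behind it; z points along the fingers, y is the line along which they close (so a half turn about z gives the same grasp; the last joint's range is limited). The gripper opens to 85 mm and grips with 20 to 120 N. Pads are 22 mm wide; open, the fingers measure 114 mm over their backs; the gripper's body (76 mm by 85 mm) begins 54 mm behind the grasp point. The pads swing forward as they close: fully open they stand 13 mm farther back than shut.
Start: joints at [0.956, 0.527, 1.433, -0, 1.181, -0.178], TCP at [0.264, 0.566, 0.231] pointing down, gripper open.
Joint ranges: [-3.08, 3.08], [-0.75, 2.2], [0.22, 2.44], [-1.43, 4.57], [0, 2.65], [-2.85, 2.85]. Speed limits (rad/s): [2.79, 2.79, 3.14, 3.14, 3.14, 3.14].

## Interface

Orientations are given as a unit quaternion [x, y, z, w].
In Python, from station import telemetry, snapshot, ticket gives the robot as it stands.
- The arm moves only by the tool move_arm, never from a script. Its argument "commands" is text: rows parted by semicolons, each of 7 numbers parted by spaces: the shift along the tool's x, y, z in mm, then the turn, a rotation vector about the tool's x, y, z in degrees, then the opening, from -1 (shut) to 1 (fully open). A call has exactly 5 rows; each row is the pose to reach, as a shift and turn from the pose commanded when the call began, along the tool's axes at that moment; what a row does not reach only later rows make up. A row lasts 1/8 s, in which the tool goes at most 62.5 mm and 10.7 degrees, less where a joint would pass 70% of its speed; a pose out of reach is approached as far as the arm can. A call with a gripper value outside its range is refused whole. The fingers move at their own pace and stop on an object; "grip_force" is the grip in N (left out, the last holds). Time passes only in rows, so rows that repeat a pose let the fingers close, or fill a call up. It gives the time, the measured TCP pose, the force, the opening and the grip force at its end, in the units of the state.
- telemetry.sense(): the state, without advancing time (a new reading comes with each control period).
- snapshot(name): name is "scene" or "top"; returns a dict with "image" (400x640x3 uint8, red, green, blue), "fx", "fy", "cx", "cy" (pixels), "pose" (4x4, takes a point from camera to world coordinates). Camera axes: x right, y down, z forward; pixel columns grow to the right and rows downward; lengths in m; the calibration is good to about 2 mm. A picture is of the moment at which its call begins. There is no depth.
- ticket.sign_off(): hands the job in; it is judged then, once.
The state is a dict: "t": time; "q": joint angles; "qd": joint speeds; "tau": joint torques, N m; "tcp_pos": TCP position; "tool_rot": TCP orientation; "force": force on the tool from outside, world axes, zero at the start; "ft_torque": the same for the moment, N m; "finger_gap": opening from 0.0 (shut) to 1.0 (fully open); "gripper_force": force on a finger pad.
Only numpy, scipy, OpenCV 4.12 (cv2) and the standard library are available. Lean on these libraries where they do the work, as an engineer would, in place of code of your own. Each camera call takes 0.05 s, during which the arm holds its last target. There are 200 camera calls.

## Task

Get this batch ready for spraying: first put the loose lid on the tub of masking plugs and press it firmly down until it sits level on the rim all round. Then lay every panel flat and square across both narrow rails of the spray rack, sticking out about equally at each side and with at least a finger's width (15 mm) of air between neighbours, and stand the primer can upright, right down, in the bore of its grey holder. When all that is in place, press the button on the switch box fully down to start the extraction, and leave the other things on the table where they are.

Things in the scene. Friction and masses are not known exactly. Their poses are not given: they have to be found in the camera images.
- panel1: bare wooden panel, a plain flat board 180 x 45 x 15 mm (about 85 g), all alike; origin: the centre of the board (7.5 mm above what it lies on), x along its length, y across its width, z through its thickness; either face may be up. Lies flat on the table at the start; not every panel is there in every run (absent: None from the start).
- panel2: bare wooden panel, a plain flat board 180 x 45 x 15 mm (about 85 g), all alike; origin: the centre of the board (7.5 mm above what it lies on), x along its length, y across its width, z through its thickness; either face may be up. Lies flat on the table at the start; not every panel is there in every run (absent: None from the start).
- panel3: bare wooden panel, a plain flat board 180 x 45 x 15 mm (about 85 g), all alike; origin: the centre of the board (7.5 mm above what it lies on), x along its length, y across its width, z through its thickness; either face may be up. Lies flat on the table at the start; not every panel is there in every run (absent: None from the start).
- rack_mid (a point): fixed steel spray rack: point midway between its two rails, at rail-top height (60 mm) and mid-length; x across the rails, y along them, z up. Rails 360 mm long, 6 mm wide, at x = +46 and -46 mm, standing 25 mm clear of a flat drip tray (130 x 358 mm, top at 35 mm) below them. A laid panel has its length along this x (either way) and its underside at this height.
- tub: open round white plastic tub, 100 mm outside diameter, 92 mm inside, 80 mm tall, loose on the table, 0.7 kg, with black rubber plugs in it (part of the tub); origin: centre of its underside, z up.
- lid: loose round white lid: flange 106 mm across, 5 mm thick; below it a tapered plug 87 mm across, 9 mm deep, that goes inside the tub; on top a round knob 24 mm across, 30 mm tall. Origin: centre of the plug's underside, z up; flange from 9 to 14 mm, knob from 14 to 44 mm. Starts upright on the table; seated, its origin is 71 mm above the tub's.
- fan_top (a point): centre of the top of the push button (30 mm across, travel 6 mm, spring of 5 N fully down) on the top of the grey switch box (90 x 70 x 45 mm, fixed); it is pressed straight down.
- fan (a joint): travel of the button: 0 up, 0.006 m fully down.
- tape: bystander: roll of masking tape, 90 mm across, 25 mm high; origin underside centre.
- sander: bystander: cork sanding block 60 x 95 x 30 mm; origin underside centre.
- scraper: bystander: filling knife lying on the table; origin near its middle.
- primer: primer spray can, plain metal, 50 mm across and 105 mm tall, with a grey cap 42 mm across on top (130 mm in all), 0.2 kg, standing on the table; origin: centre of its underside, z up.
- holder: fixed grey plastic square block 90 x 90 mm, 35 mm high, with a round bore of 55 mm right through it in which the can stands on the table; origin: centre of the bore at table height, z up.
- jar1: bystander: jar, 72 mm across, 90 mm tall; origin underside centre.
- mixcup: bystander: grey mixing cup, 80 mm across, 100 mm tall; origin underside centre.
- gun: bystander: spray gun standing on its cup, 65 mm across, about 140 mm tall; origin underside centre.
Not all that is in view belongs to the job. What is shaped like the part that bears fan_top but purple is not meant. Leave any purple look-alike of the tub alone.

How it is judged:
On the way, in this order (a step that is already met when the one before it is completed fails the run):
1. the lid is pressed down (over 5 N) and sits level and fully home on the tub (z of lid in the frame of tub between 0.068 and 0.0735 m and horizontal distance between lid and tub below 0.005 m and angle between the z axis of lid and the z axis of tub, either way round below 0.05 rad and angle between tub's own z axis and vertical below 0.07 rad and contact force between lid and tub above 5 N), for 0.1 s.
2. every panel lies on both rails and the can stands in its holder, the tub still closed (x of panel1 in the frame of rack_mid between -0.012 and 0.012 m and y of panel1 in the frame of rack_mid between -0.138 and 0.138 m and z of panel1 in the frame of rack_mid between 0.0035 and 0.0125 m and angle between the z axis of each of panel1, panel2, panel3 and the z axis of rack_mid, either way round below 0.07 rad and angle between the x axis of each of panel1, panel2, panel3 and the x axis of rack_mid, either way round below 0.15 rad and linear speed of each of panel1, panel2, panel3, primer below 0.02 m/s and x of panel2 in the frame of rack_mid between -0.012 and 0.012 m and y of panel2 in the frame of rack_mid between -0.138 and 0.138 m and z of panel2 in the frame of rack_mid between 0.0035 and 0.0125 m and x of panel3 in the frame of rack_mid between -0.012 and 0.012 m and y of panel3 in the frame of rack_mid between -0.138 and 0.138 m and z of panel3 in the frame of rack_mid between 0.0035 and 0.0125 m and horizontal distance between panel1 and panel2 above 0.057 m and horizontal distance between each of panel1, panel2 and panel3 above 0.057 m and horizontal distance between primer and holder below 0.005 m and z of primer in the frame of holder below 0.004 m and angle between primer's own z axis and vertical below 0.06 rad and z of lid in the frame of tub between 0.068 and 0.0735 m and horizontal distance between lid and tub below 0.005 m and angle between the z axis of lid and the z axis of tub, either way round below 0.05 rad and angle between tub's own z axis and vertical below 0.07 rad), for 0.3 s.
3. the button is pressed fully down (all of step 2 and value of joint fan above 0.0045 m), for 0.05 s.
At the end, for the whole second after the job is handed in: Lid on tub: centred to 5 mm, level to 0.05 rad, down within 2.5 mm. Panels at rest on both rails: within 12 mm of the centre line, 138 mm of mid-length, level to 0.07, square to 0.15 rad, centres 57 mm apart. Can in the bore, within 4 mm of the table, tilt under 0.06. Button released (all of step 2 and value of joint fan below 0.002 m and linear speed of lid below 0.02 m/s); the robot touches nothing.
It fails at once if a bystander is pushed more than 40 mm (distance of any of tape, sander, scraper, jar1, mixcup, gun from where it was at the start of the episode above 0.04 m).
It fails at once if the tub is tipped (angle between tub's own z axis and vertical above 0.4 rad).
Of panel1, panel2, panel3 only 2 to 3 are there at a start; the rules pass over those that are not, and their reading is None.
At some moment in a run one of panel1, panel2, panel3, lid may be knocked a few centimetres aside while the robot is not near it.
It also fails if it takes over 210 s, if anything falls off the work surface, if the arm or the gripper's body presses on something with over 40 N, if the wrist force passes 120 N, or if a joint passes its speed limit or range.

## Working session

There is one attempt and no reset: what is moved stays moved. The work goes in short steps, Python scripts to look and compute and a tool call to move; the robot and the scene stay as the last step left them, time stands still between calls to the robot, and variables do not carry over. Pictures are saved under pics/ and viewed, at most 14 in all, crops included, and the job is handed in when it is done.

Besides the shell and the picture viewer there is one more tool, called after "Call:" in YAML: its name, and indented under it one key for each argument. move_arm: Moves the arm, as the interface text tells. Its arguments: {"type":"object","properties":{"commands":{"type":"string"},"grip_force":{"type":"number"}},"required":["commands"]}

```bash
mkdir -p pics; ls
python3 - <<'E'
from station import telemetry, snapshot
import cv2
s=telemetry.sense(); print(s)
for n in("scene","top"):
    d=snapshot(n); print(n,d["fx"],d["fy"],d["cx"],d["cy"],d["pose"])
    cv2.imwrite(f"pics/{n}0.png",d["image"][:,:,::-1])
E
```

```text
pics
{'t': 0.0, 'q': array([ 9.55481665e-01,  5.28475154e-01,  1.43389786e+00, -3.62556661e-06,
        1.18142063e+00, -1.78489087e-01]), 'qd': array([-0.00149969,  0.00118266,  0.00106378,  0.00035281, -0.00063057,
       -0.0002152 ]), 'tau': array([-6.62989114e-04, -4.42348981e+01, -1.78022879e+01, -1.74162797e-04,
        8.61788169e-03,  4.54064136e-06]), 'tcp_pos': array([0.26396131, 0.5657292 , 0.23032953]), 'tool_rot': array([ 2.16679587e-01,  9.76242155e-01, -1.01559522e-03, -4.23865101e-04]), 'force': array([-0.12168895, -0.69980602, -0.12605197]), 'ft_torque': array([-0.01955721,  0.01473084,  0.05210725]), 'gripper_force': 0.0, 'finger_gap': 0.9973352093775593}
scene 391.8260884887589 391.8260884887589 322.3147454953433 202.54353992230023 [[ 0.2960308   0.61627589 -0.7297738   1.35650781]
 [ 0.95511137 -0.20003501  0.21851378 -0.28159883]
 [-0.01131554 -0.76170206 -0.64782863  0.80990527]
 [ 0.          0.          0.          1.        ]]
top 387.98612832108773 387.98612832108773 317.6195835507413 200.06878931751632 [[ 0.01036728 -0.98008239  0.19832054  0.25379604]
 [-0.99993664 -0.01103122 -0.00224326 -0.02140297]
 [ 0.00438629 -0.19828472 -0.98013465  1.3947881 ]
 [ 0.          0.          0.          1.        ]]
```

View pics/scene0.png

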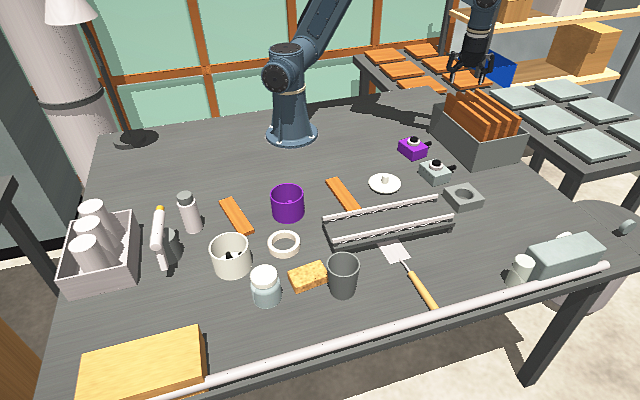

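View pics/top0.png

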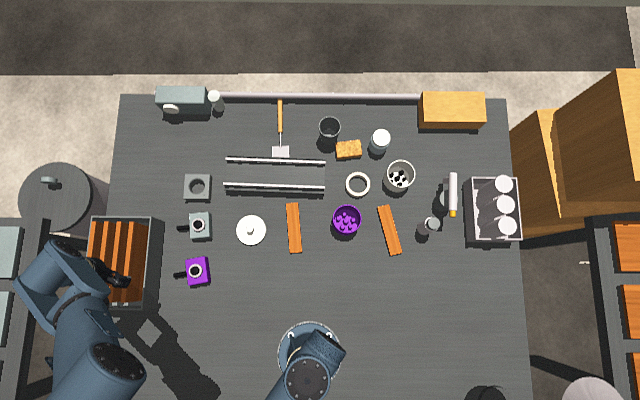

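The scene view shows the lid (384,184), white tub (230,258) and a purple look-alike (288,203). It also shows the grey switch box (437,172) with a purple look-alike (413,147), panels (236,216) and (342,194), the can (189,212), the holder (463,197) and the rack (388,222). The top view shows the same things: lid (250,230), tub (400,175), switch (198,226), holder (197,187), can (428,228) and panels (294,228), (390,230). I'll confirm these in one enlarged mosaic.

```bash
cat > h.py <<'E'
import numpy as np, cv2
from station import telemetry, snapshot
def cam(n):
    d=snapshot(n); d["bgr"]=np.ascontiguousarray(d["image"][:,:,::-1]); d["hsv"]=cv2.cvtColor(d["bgr"],cv2.COLOR_BGR2HSV); return d
def ray(d,u,v):
    r=d["pose"][:3,:3]@[(u-d["cx"])/d["fx"],(v-d["cy"])/d["fy"],1]; return d["pose"][:3,3],r/np.linalg.norm(r)
def plane(d,u,v,z):
    o,r=ray(d,u,v); return o+r*(z-o[2])/r[2]
def tri(a,pa,b,pb):
    o1,r1=ray(a,*pa);o2,r2=ray(b,*pb)
    t=np.linalg.lstsq(np.c_[r1,-r2],o2-o1,rcond=None)[0]; p,q=o1+t[0]*r1,o2+t[1]*r2
    return (p+q)/2,np.linalg.norm(p-q)
def proj(d,p):
    c=d["pose"][:3,:3].T@(np.asarray(p)-d["pose"][:3,3]); return c[0]/c[2]*d["fx"]+d["cx"],c[1]/c[2]*d["fy"]+d["cy"]
def blobs(d,lo,hi,roi,amin=20):
    x0,y0,x1,y1=roi; m=np.zeros(d["hsv"].shape[:2],np.uint8)
    m[y0:y1,x0:x1]=cv2.inRange(d["hsv"],lo,hi)[y0:y1,x0:x1]
    n,l,s,c=cv2.connectedComponentsWithStats(m)
    return [(c[i],s[i],(l==i).astype(np.uint8)) for i in range(1,n) if s[i,4]>=amin]
E
python3 - <<'E'
from h import *
s,t=cam("scene"),cam("top")
def crop(d,u,v): return cv2.resize(d["bgr"][v-25:v+25,u-25:u+25],(200,200),interpolation=cv2.INTER_CUBIC)
T=[(400,175),(250,230),(198,226),(197,187),(428,228),(345,220)];S=[(230,258),(384,184),(437,172),(463,197),(189,212),(342,194)]
m=[crop(t,*p) for p in T]+[crop(s,*p) for p in S]
cv2.imwrite("pics/mos.png",np.vstack([np.hstack(m[i:i+4]) for i in(0,4,8)]))
for d,n in((s,"s"),(t,"t")):
    for c,st,l in blobs(d,(5,120,80),(18,255,255),(130,60,520,330) if n=="s" else (160,120,460,280),60):
        r=cv2.minAreaRect(cv2.findNonZero(l)); print(n,"orange",c.round(1),st,r, plane(d,*c,.015).round(4))
    for c,st,l in blobs(d,(0,0,200),(180,40,255),(60,120,520,330) if n=="s" else (160,120,460,280),30):
        print(n,"white",c.round(1),st,plane(d,*c,.014).round(4))
E
```

```text
s orange [199.4  75.5] [ 130   60  139   58 1608] ((199.0, 88.5), (57.0, 138.0), 90.0) [-0.6898 -0.3141  0.015 ]
s orange [399.   68.5] [371  60  54  20 647] ((397.5, 69.5), (19.0, 53.0), 90.0) [-0.4449  0.6853  0.015 ]
s orange [436.5  64.9] [422  60  27  13 243] ((435.0, 66.0), (26.0, 12.0), 0.0) [-0.4253  0.8937  0.015 ]
s orange [516.5  73.7] [512  62   8  22  89] ((515.5, 72.5), (21.0, 7.0), 90.0) [-0.1929  1.2127  0.015 ]
s orange [479.3 109.3] [ 444   66   76   76 3122] ((481.26470947265625, 107.94119262695312), (86.66372680664062, 53.581825256347656), 40.601295471191406) [0.0778 0.8133 0.015 ]
s orange [421.3  83.3] [396  76  51  18 450] ((421.3822937011719, 82.74754333496094), (51.03786087036133, 15.462682723999023), 7.907163143157959) [-0.2424  0.7068  0.015 ]
s orange [371.4  87.6] [369  81   7  13  70] ((372.0, 87.0), (12.0, 6.0), 90.0) [-0.2739  0.4591  0.015 ]
s orange [342.1 193.9] [325 177  36  35 530] ((341.9609375, 194.2992401123047), (43.71626281738281, 13.96237564086914), 52.4314079284668) [0.4399 0.0597 0.015 ]
s orange [236.1 216.1] [218 196  37  40 628] ((235.8
[... 2453 characters left out ...]
428  -0.2823  0.015 ]
t white [381.2 136.9] [373 129  17  17 237] [ 0.778  -0.2608  0.014 ]
t white [280.  150.2] [272 132  17  25 198] [0.7212 0.1174 0.014 ]
t white [275.3 160. ] [225 157 101   6 222] [0.683 0.134 0.014]
t white [399.9 175.9] [387 160  29  28 209] [ 0.6273 -0.3266  0.014 ]
t white [357.6 183.4] [346 172  24  24 202] [ 0.5971 -0.1705  0.014 ]
t white [453.1 191.1] [450 172   7  38 256] [ 0.5722 -0.5191  0.014 ]
t white [272.8 184.8] [223 182 102   7 248] [0.5882 0.1398 0.014 ]
t white [250.6 229.4] [236 215  30  30 684] [0.4235 0.2139 0.014 ]
t white [195.8 225.4] [190 218  14  19  80] [0.4359 0.4106 0.014 ]
t white [195.4 269.6] [189 264  13  13  56] [0.28   0.4005 0.014 ]
```

View pics/mos.png

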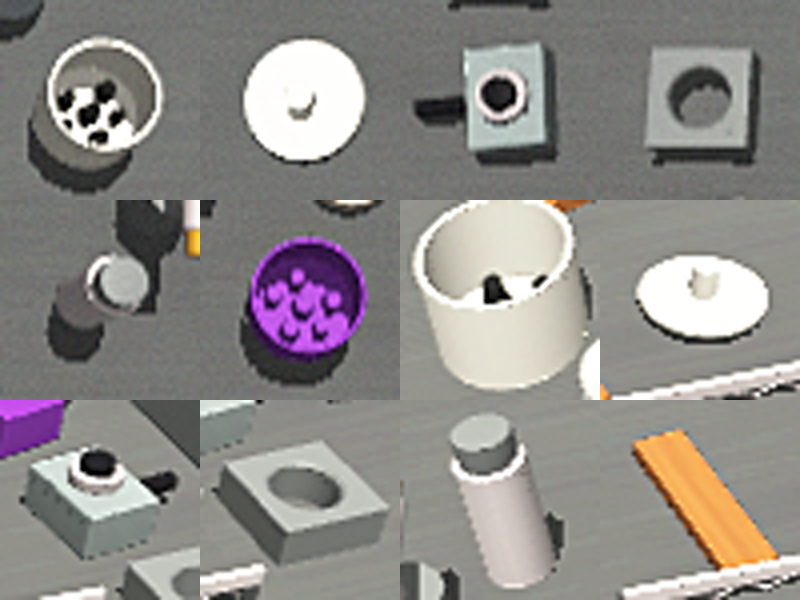

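The mosaic confirms the targets. Row 1 shows the white tub with black plugs, the lid with its knob, the grey switch box with its black button, and the holder bore. The purple tub and purple box are decoys. Only two panels are present. Next I'll take precise measurements.

Run:
```python
from h import *
s,t=cam("scene"),cam("top")
def hull(b): 
    h=cv2.convexHull(cv2.findNonZero(b[2])); return cv2.fitEllipse(h)
def big(d,lo,hi,roi): return max(blobs(d,lo,hi,roi,5),key=lambda b:b[1][4])
# tub rim
et=hull(big(t,(0,0,150),(180,60,255),(380,155,422,194))); print("tub top ellipse",et,plane(t,*et[0],.08).round(4))
b=big(s,(0,0,110),(180,60,255),(205,226,254,284)); c=max(cv2.findContours(b[2],0,1)[0],key=len)[:,0]
up=c[c[:,1]<247]; es=cv2.fitEllipse(up.astype(np.float32)); print("tub scene",b[1],es,plane(s,*es[0],.08).round(4)); print(" tri",tri(t,et[0],s,es[0]))
# dark things: bore, button ; print V profile based blobs
for n,d,roi,z,hi in(("bore","t",(182,172,212,202),.035,115),("bore","s",(446,184,482,206),.035,125),("btn","t",(188,214,206,234),.055,70),("btn","s",(424,158,448,178),.055,70)):
    D=t if d=="t" else s
    for c,st,l in blobs(D,(0,0,0),(180,255,hi),roi,12): print(n,d,c.round(1),st,plane(D,*c,z).round(4))
print("cap V top",t["hsv"][205:232:3,420:442:3,2]); print("cap V s",s["hsv"][186:206:3,174:200:3,2])
print("holder",t["hsv"][172:204:4,180:216:4,2])
# rails
for d,n,rois in((t,"t",((215,152,335,164),(215,178,335,194))),(s,"s",((315,190,445,222),(325,208,462,248)))):
    for roi in rois:
        bs=blobs(d,(0,0,190),(180,50,255),roi,60)
        for b in bs:
            p=cv2.findNonZero(b[2])[:,0].astype(float)
            P=np.array([plane(d,*q,.06)[:2] for q in p]); m=P.mean(0); v=np.linalg.svd(P-m,full_matrices=False)[2][0]; k=(P-m)@v
            print("rail",n,b[0].round(1),m.round(4),"yaw",np.degrees(np.arctan2(v[1],v[0])).round(2),"ends",(m+v*k.min()).round(3),(m+v*k.max()).round(3))
# panels: top face only
for D,n,roi in((t,"t",(280,195,410,262)),(s,"s",(210,170,365,245))):
    for b in blobs(D,(5,120,80),(18,255,255),roi,60):
        p=cv2.findNonZero(b[2])[:,0]; Vv=D["hsv"][p[:,1],p[:,0],2]; thr=np.median(Vv)-45; q=p[Vv>thr]
        P=np.array([plane(D,*x,.015)[:2] for x in q],np.float32); r=cv2.minAreaRect(P); m=P.mean(0); v=np.linalg.svd(P-m,full_matrices=False)[2][0]
        print("panel",n,len(p),len(q),m.round(4),np.round(r[0],4),np.round(r[1],3),"yaw",np.degrees(np.arctan2(v[1],v[0])).round(1))
```

```text
tub top ellipse ((400.8260803222656, 173.08346557617188), (27.817934036254883, 29.256587982177734), 119.88928985595703) [ 0.6198 -0.3155  0.08  ]
tub scene [ 205  226   49   58 2623] ((227.95440673828125, 239.9931182861328), (26.786956787109375, 54.14034652709961), 103.84402465820312) [ 0.6019 -0.3127  0.08  ]
 tri (array([ 0.61597552, -0.3122807 ,  0.09361999]), np.float64(0.00027318902478835135))
bore t [201.8 194.2] [182 174  30  28 159] [0.5457 0.3906 0.035 ]
bore t [195.4 183.5] [189 179  16  14 102] [0.5849 0.4162 0.035 ]
bore s [464.1 193.2] [455 189  18  10 127] [0.5771 0.414  0.035 ]
bore s [459.8 201.4] [446 191  36  15 170] [0.6075 0.3795 0.035 ]
btn t [197.4 224.2] [194 221   8   8  53] [0.4346 0.3924 0.055 ]
btn s [435.8 162.5] [432 160   9   6  46] [0.4253 0.3976 0.055 ]
cap V top [[123 118 116 108  53  49  58  49]
 [120 118 115 121  41  54  49  57]
 [120 118 115 121  51  47  50  55]
 [119 122 116 120 131  46  50  46]
 [121 119 107 246 165 156  40  47]
 [118 118 255 189 190 180 192  42]
 [108  90  98 197 186 183 177  36]
 [ 96  90 129 164 188 179 186  36]
 [ 97 100 110 
[... 875 characters left out ...]
s [379.1 206.9] [0.5814 0.1248] yaw -91.24 ends [0.585 0.315] [ 0.578 -0.049]
rail s [432.1 218.8] [0.6741 0.2433] yaw -95.2 ends [0.678 0.282] [0.669 0.188]
rail s [350.3 212.9] [0.5801 0.0343] yaw -92.67 ends [0.585 0.134] [ 0.576 -0.043]
rail s [391.8 227.9] [0.6728 0.1226] yaw -91.36 ends [0.677 0.312] [ 0.669 -0.049]
rail s [393.2 245.6] [0.7343 0.0961] yaw -101.11 ends [0.739 0.12 ] [0.727 0.059]
panel t 640 604 [0.4328 0.061 ] [0.4342 0.0611] [0.18  0.043] yaw -174.0
panel t 638 613 [ 0.4287 -0.2822] [ 0.4303 -0.2819] [0.181 0.044] yaw -166.1
panel s 530 471 [0.4382 0.0624] [0.4343 0.0616] [0.179 0.044] yaw 6.2
panel s 627 567 [ 0.4348 -0.2806] [ 0.4306 -0.2818] [0.18  0.044] yaw 14.3
```

Run:
```python
from h import *
s,t=cam("scene"),cam("top")
def big(d,lo,hi,roi): return max(blobs(d,(0,0,lo),(180,255,hi),roi,5),key=lambda b:b[1][4])
R={}
for n,d,lo,hi,roi,z in(("cap",t,150,215,(422,214,444,232),.13),("cap",s,180,230,(174,188,202,202),.13)):
    b=big(d,lo,hi,roi); R.setdefault(n,[]).append(b[0]); print(n,b[0].round(2),b[1],plane(d,*b[0],z).round(4))
# holder bore as the hole in the top face
for d,lo,hi,roi in((t,152,230,(180,170,216,204)),(s,150,230,(440,178,488,214))):
    b=big(d,lo,hi,roi); cs,hh=cv2.findContours(b[2],cv2.RETR_CCOMP,cv2.CHAIN_APPROX_NONE)
    hs=[c for c,h in zip(cs,hh[0]) if h[3]>=0 and len(c)>12]
    for c in hs:
        e=cv2.fitEllipse(c); print("bore",b[1],e,plane(d,*e[0],.035).round(4)); R.setdefault("bore",[]).append(e[0])
print("S holder V",s["hsv"][182:212:3,442:488:4,2])
b=R["cap"];print("cap tri",tri(t,b[0],s,b[1]))
if len(R["bore"])==2: print("bore tri",tri(t,R["bore"][0],s,R["bore"][1]))
# tub edges
g=np.array(s["hsv"][:,:,2]); print("tub row V 240",g[240,200:260:2]); print("col 229",g[224:262,229]); print("col 215",g[224:262,215])
g=t["hsv"][:,:,2]; print("T row 173",g[173,380:422]); print("T col 401",g[154:194,401])
print("btn",tri(t,(197.4,224.2),s,(435.8,162.5)))
# lid ellipse both, knob
for d,roi in((t,(232,210,270,248)),(s,(364,168,404,196))):
    b=big(d,185,255,roi); e=cv2.fitEllipse(cv2.convexHull(cv2.findNonZero(b[2]))); print("lid",b[1],e,plane(d,*e[0],.014).round(4))
```

```text
cap [433.55 222.51] [427 216  13  13 113] [ 0.4386 -0.4067  0.13  ]
cap [183.5  194.66] [177 191  14   9  98] [ 0.4402 -0.4069  0.13  ]
bore [183 174  27  24 376] ((196.2992706298828, 185.61465454101562), (16.930465698242188, 17.84549903869629), 61.130165100097656) [0.5771 0.4125 0.035 ]
bore [444 182  42  23 410] ((463.9053039550781, 193.39625549316406), (10.536203384399414, 20.724729537963867), 102.81305694580078) [0.5779 0.4129 0.035 ]
S holder V [[132 144 145 144 144 140 171 140 141 146 144 146]
 [148 143 135 173 201 197 197 200 144 144 140 147]
 [142 205 198 198 199 202 218 199 197 140 144 143]
 [146  88 199 180 119 121 111 121 198 150 147 146]
 [ 66  84 159 197 119 119 109  86 184 198 144 144]
 [144  84  80 204 186 151  94  61 203 198 202 148]
 [146  75  86  79 198 199 201 201 203 181 109 149]
 [149 155  83  83 162 206 160 110 117 117 116 144]
 [151 146 149  85  83 118 120 118 119 119 118 148]
 [145 149 151  75  95 117 118 114 130 153 149 144]]
cap tri (array([ 0.43878473, -0.40705246,  0.12894459]), np.float64(0.00010253362029192078))
bore tri (array([0.57735099, 0.41297183, 0
[... 555 characters left out ...]
 191 123 167  53  13 165 255 255 255 255
 163   6   9  24  19  72 147 146 145 137 109 113 110 107 104  85 255 201
 122 122 125 124 123 121]
T col 401 [123 113 115 110 110 179 238 178  99 110 123 120 113 119 139 130  56  39
  48  24   0  39 255 255 255 255 255 255 212   0   0  86 234 241  98 114
 122  93  46  53]
btn (array([0.43391485, 0.39067238, 0.06184195]), np.float64(0.0009175033927452606))
lid [236 215  30  30 689] ((250.5222625732422, 229.5223846435547), (29.100088119506836, 30.282207489013672), 36.966251373291016) [0.4231 0.2141 0.014 ]
lid [368 173  33  20 521] ((384.26422119140625, 182.43609619140625), (20.03363609313965, 32.64589309692383), 95.2629165649414) [0.4249 0.2135 0.014 ]
```

Run:
```python
from h import *
s,t=cam("scene"),cam("top")
g=s["hsv"]
m=np.zeros(g.shape[:2],np.uint8); m[228:266,204:256]=(g[228:266,204:256,2]>=238)*255
n,l,st,c=cv2.connectedComponentsWithStats(m); i=1+st[1:,4].argmax(); es=cv2.fitEllipse(cv2.convexHull(cv2.findNonZero((l==i).astype(np.uint8)))); print(st[i],es,plane(s,*es[0],.08).round(4))
print(tri(t,(400.8,173.1),s,es[0]), proj(s,(.6198,-.3155,.08)))
import cv2
```

```text
[209 228  45  33 278] ((231.60414123535156, 242.9281463623047), (28.33486557006836, 50.0120849609375), 63.09425735473633) [ 0.6154 -0.305   0.08  ]
(array([ 0.61879911, -0.30949656,  0.08482614]), np.float64(0.009467686877137718)) (np.float64(227.70220558967483), np.float64(245.01870193561862))
```

Run:
```python
from h import *
s,t=cam("scene"),cam("top")
g=s["hsv"]; g=g[:,:,2].astype(int)
# bright rim edge points: outermost bright pixel along rays from the centre
def rim(d,c,rmax,lo,r0):
    P=[]; V=d["hsv"][:,:,2].astype(np.float32)
    for a in np.arange(0,2*np.pi,np.pi/36):
        r=np.arange(r0,rmax,.25); x=(c[0]+r*np.cos(a)).astype(np.float32)[None]; y=(c[1]+r*np.sin(a)*(.7 if d is s else 1)).astype(np.float32)[None]
        v=cv2.remap(V,x,y,cv2.INTER_LINEAR)[0]; k=v.argmax()
        if v[k]>lo: P.append((x[0,k],y[0,k]))
    P=np.array(P,np.float32); e=cv2.fitEllipse(P); return e,len(P)
es,n=rim(s,(228.6,245.5),24,236,16); et,k=rim(t,(400.8,173.1),17,190,11)
print(es,n,plane(s,*es[0],.08)); print(et,k,plane(t,*et[0],.08)); print(tri(s,es[0],t,et[0]))
```

```text
((228.05873107910156, 245.39198303222656), (25.91189193725586, 38.63862228393555), 76.31880187988281) 72 [ 0.62140257 -0.31478585  0.08      ]
((400.6969909667969, 172.7774658203125), (25.285627365112305, 27.405956268310547), 110.03086853027344) 71 [ 0.62086195 -0.31504769  0.08      ]
(array([ 0.62097889, -0.31496377,  0.07963077]), np.float64(0.000327979577450272))
```

Positions measured:

| Thing | Position (m) | Note |
|---|---|---|
| Lid | (.424, .214) | |
| Tub rim | (.621, -.315, .080) | |
| Panel A | (.434, .061) | 6.1° |
| Panel B | (.430, -.282) | 14.1° |
| Can cap | (.439, -.407, .129) | |
| Bore | (.5775, .413, .0345) | |
| Button | (.434, .391, .062) | |
| Rack mid | (.625, .1315, .060) | Yaw about -1.4° |

All heights agree with the text. I'll go for the lid first.

Call:
move_arm:
  commands: "-30 -25 0 0 0 -5 1; -60 -50 0 0 0 -10 1; -90 -75 0 0 0 -15 1; -120 -100 0 0 0 -20 1; -150 -125 0 0 0 -25 1"
  grip_force: 40

```text
t: 1.23
tcp_pos: [0.3479, 0.3886, 0.2315]
tool_rot: [-0.001, 1.0, 0.0, 0.0]
force: [0.4, -0.7, -0.3]
finger_gap: 0.998
gripper_force: 0.0
```

Call:
move_arm:
  commands: "-20 -44 25 0 0 0 1; -40 -88 50 0 0 0 1; -60 -132 75 0 0 0 1; -77 -175 100 0 0 0 1; -77 -175 110 0 0 0 1"

```text
t: 1.85
tcp_pos: [0.4254, 0.2121, 0.1203]
tool_rot: [0.003, 1.0, -0.0, -0.001]
force: [-0.5, 0.7, 0.7]
finger_gap: 1.001
gripper_force: 0.0
```

```bash
cat >> h.py <<'E'
def st():
    s=telemetry.sense(); q=s["tool_rot"]; from scipy.spatial.transform import Rotation as Ro
    R=Ro.from_quat(q).as_matrix(); print("t",round(s["t"],2),"tcp",(s["tcp_pos"]*1000).round(1),"tool y angle",np.degrees(np.arctan2(R[1,1],R[0,1])).round(2),"z",R[:,2].round(3),"gap",round(s["finger_gap"],3),"F",s["force"].round(1)); return s,R
E
python3 -c "
from h import *
s,R=st()
t=cam('top');c=cam('scene')
for d,roi in((t,(220,200,282,262)),(c,(354,158,420,200))):
    for b in blobs(d,(0,0,185),(180,60,255),roi,100): print(b[0],b[1],plane(d,*b[0],.014))
"
```

```text
t 1.85 tcp [425.4 212.1 120.3] tool y angle 89.67 z [-0.001 -0.001 -1.   ] gap 1.001 F [-0.5  0.7  0.7]
[257.75882353 232.20588235] [251 226  15  14 170] [0.41377496 0.18783891 0.014     ]
[385.00212766 183.24255319] [368 173  33  20 470] [0.42973076 0.21402104 0.014     ]
```

Call:
move_arm:
  commands: "1 2 30 0 0 0 1; 1 2 60 0 0 0 1; 1 2 85 0 0 0 1; 1 2 100 0 0 0 1; 1 2 100 0 0 0 1"

```text
t: 2.58
tcp_pos: [0.4229, 0.2173, 0.021]
tool_rot: [-0.0, 1.0, -0.0, -0.0]
force: [-0.4, -0.6, 0.5]
finger_gap: 0.996
gripper_force: 0.0
```

Call:
move_arm:
  commands: "0 0 0 0 0 0 -1; 0 0 0 0 0 0 -1; 0 0 0 0 0 0 -1; 0 0 0 0 0 0 -1; 0 0 0 0 0 0 -1"

```text
t: 3.2
tcp_pos: [0.4237, 0.2166, 0.022]
tool_rot: [0.0, 1.0, 0.0, 0.001]
force: [-0.4, 0.1, 5.0]
finger_gap: 0.266
gripper_force: 38.9
```

Call:
move_arm:
  commands: "0 0 -25 0 0 0 -1; 0 0 -50 0 0 0 -1; 0 0 -90 0 0 0 -1; 0 0 -130 0 0 0 -1; 0 0 -130 0 0 0 -1"

```text
t: 3.82
tcp_pos: [0.4252, 0.217, 0.154]
tool_rot: [0.0, 1.0, 0.001, 0.003]
force: [-0.0, 0.2, -0.6]
finger_gap: 0.265
gripper_force: 39.3
```

```bash
python3 -c "
from h import *
s,R=st()
c=cam('scene');t=cam('top')
u,v=map(int,proj(c,s['tcp_pos'])); a=cv2.resize(c['bgr'][v-50:v+50,u-50:u+50],(400,400),interpolation=2)
u,v=map(int,proj(t,s['tcp_pos'])); b=cv2.resize(t['bgr'][v-50:v+50,u-50:u+50],(400,400),interpolation=2)
cv2.imwrite('pics/lid1.png',np.hstack([a,b]))"
```

```text
t 3.83 tcp [425.2 217.  154. ] tool y angle 89.97 z [ 0.007  0.002 -1.   ] gap 0.265 F [-0.   0.2 -0.6]
```

View pics/lid1.png

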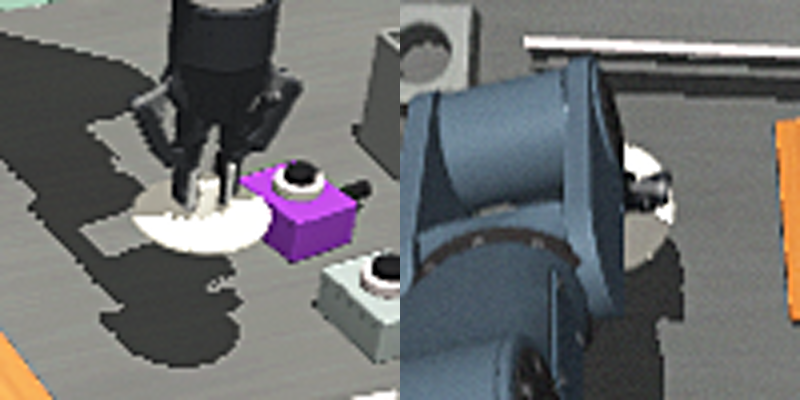

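The lid is held level by its knob. Next I'll carry it to the tub.

Call:
move_arm:
  commands: "-10 -25 -10 0 0 0 -1; -25 -65 -20 0 0 0 -1; -40 -105 -20 0 0 0 -1; -55 -145 -20 0 0 0 -1; -65 -177 -20 0 0 0 -1"

```text
t: 4.55
tcp_pos: [0.4877, 0.038, 0.1695]
tool_rot: [0.001, 1.0, 0.0, -0.002]
force: [0.5, 0.3, -0.7]
finger_gap: 0.269
gripper_force: 39.4
```

Call:
move_arm:
  commands: "-13 -36 0 0 0 0 -1; -26 -72 0 0 0 0 -1; -39 -108 0 0 0 0 -1; -52 -144 0 0 0 0 -1; -65 -177 0 0 0 0 -1"

```text
t: 5.18
tcp_pos: [0.5522, -0.1384, 0.169]
tool_rot: [0.001, 1.0, 0.001, -0.002]
force: [0.8, 0.1, -0.4]
finger_gap: 0.263
gripper_force: 39.4
```

Call:
move_arm:
  commands: "-15 -45 0 0 0 0 -1; -30 -90 0 0 0 0 -1; -45 -130 0 0 0 0 -1; -60 -165 0 0 0 0 -1; -65 -178 0 0 0 0 -1"

```text
t: 5.8
tcp_pos: [0.6175, -0.3172, 0.1685]
tool_rot: [0.001, 1.0, 0.001, -0.001]
force: [-0.6, 0.2, -1.5]
finger_gap: 0.264
gripper_force: 39.4
```

Call:
move_arm:
  commands: "0 0 0 0 0 0 -1; 0 0 10 0 0 0 -1; 0 0 30 0 0 0 -1; 0 0 40 0 0 0 -1; 0 0 40 0 0 0 -1"

```text
t: 6.42
tcp_pos: [0.6171, -0.3143, 0.1294]
tool_rot: [-0.0, 1.0, 0.001, -0.001]
force: [-0.3, -0.7, -1.0]
finger_gap: 0.266
gripper_force: 39.4
```

```bash
python3 -c "
from h import *
s,R=st()
c=cam('scene');t=cam('top')
p=s['tcp_pos']; print(proj(c,p),proj(t,p))
u,v=228,230; a=cv2.resize(c['bgr'][v-50:v+50,u-50:u+50],(400,400),interpolation=2)
u,v=400,170; b=cv2.resize(t['bgr'][v-50:v+50,u-50:u+50],(400,400),interpolation=2)
cv2.imwrite('pics/lid2.png',np.hstack([a,b]))"
```

```text
t 6.42 tcp [ 617.1 -314.3  129.4] tool y angle 90.0 z [-0.003  0.002 -1.   ] gap 0.266 F [-0.3 -0.7 -1. ]
(np.float64(224.70211029084481), np.float64(230.40049655431775)) (np.float64(403.65589544402485), np.float64(169.93812308255153))
```

View pics/lid2.png

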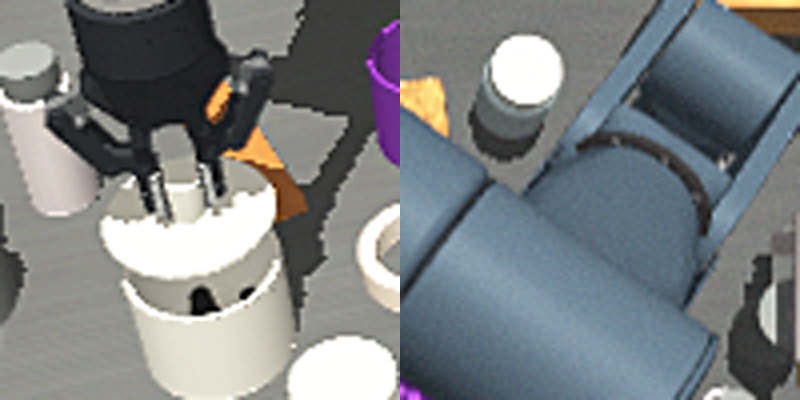

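The lid is over the tub. The scene crop shows its flange edges at columns about 203.5 and 246.8, with the bottom at row about 249.5. I'll check its offset from the TCP.

```bash
python3 -c "
from h import *
c=cam('scene');V=c['hsv'][:,:,2]
print(V[228,196:256]);print(V[236:262,226])
a=np.linspace(0,6.28,400)
for z in(.121,.116):
  P=np.array([proj(c,(.6171+.053*np.cos(x),-.3143+.053*np.sin(x),z)) for x in a]); print(z,P.min(0),P.max(0)); k=[p for p in P if abs(p[1]-228.5)<.4]; print(np.array(k)[:,0].round(1))
"
```

```text
[199 191 184 173 160 153 146 149 147 146 158 173 172 170 173 178 175  36
  15  71 210 178  39 187 235 234 231 231 226 221 215 181  77 120 189  82
  16  58 181 165 236 255 255 148 149 231 255 255 255 255  93 118 125 121
 126 129 130 114  63  59]
[255 255 255 255 255 255 255 255 255 255 255 255 238 159 174 179  84   9
   8  11   9   5   0 255 230 229]
0.121 [203.57529489 218.40822562] [246.71818423 248.45035834]
[246.6 246.6 246.5 246.5 206.9 206.7 206.5 206.4]
0.116 [203.99331799 219.81760477] [246.98860454 249.87722432]
[246.5 246.4 246.3 246.2 208.4 208.2 208.  207.8]
```

Call:
move_arm:
  commands: "-4 0 0 0 0 0 -1; -4 0 6 0 0 0 -1; -4 0 14 0 0 0 -1; -4 0 20 0 0 0 -1; -4 0 24 0 0 0 -1"

```text
t: 7.2
tcp_pos: [0.6217, -0.3153, 0.1064]
tool_rot: [0.0, 1.0, 0.0, -0.0]
force: [0.3, -0.1, -0.7]
finger_gap: 0.262
gripper_force: 39.4
```

Call:
move_arm:
  commands: "0 0 3 0 0 0 -1; 0 0 5 0 0 0 -1; 0 0 7 0 0 0 -1; 0 0 9 0 0 0 -1; 0 0 9 0 0 0 -1"

```text
t: 7.82
tcp_pos: [0.622, -0.3155, 0.0982]
tool_rot: [0.0, 1.0, 0.0, -0.0]
force: [0.2, -0.1, -1.0]
finger_gap: 0.263
gripper_force: 39.4
```

```bash
python3 -c "
from h import *
s,R=st()
c=cam('scene')
u,v=228,240; a=cv2.resize(c['bgr'][v-50:v+50,u-50:u+50],(600,600),interpolation=2)
cv2.imwrite('pics/lid3.png',a)"
```

```text
t 7.83 tcp [ 622.  -315.5   98.2] tool y angle 89.97 z [-0.  0. -1.] gap 0.263 F [ 0.2 -0.1 -1. ]
```

View pics/lid3.png

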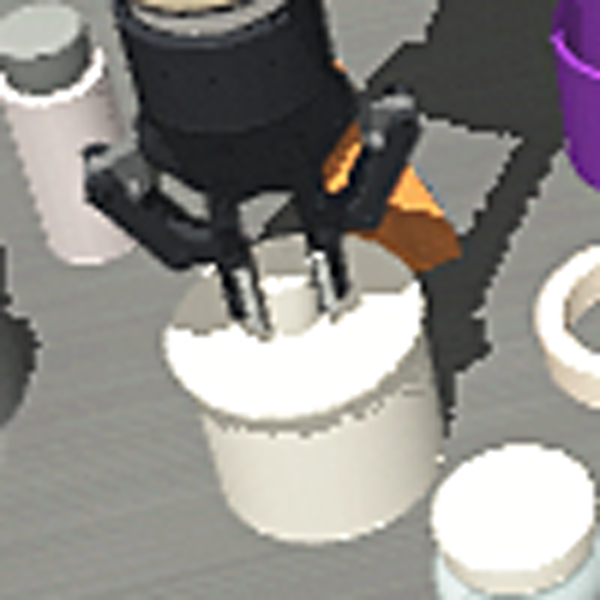

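The plug has entered the tub without contact force. I'll press it down.

Call:
move_arm:
  commands: "0 0 2 0 0 0 -1; 0 0 4 0 0 0 -1; 0 0 6 0 0 0 -1; 0 0 7 0 0 0 -1; 0 0 7 0 0 0 -1"

```text
t: 8.5
tcp_pos: [0.6217, -0.3152, 0.093]
tool_rot: [0.0, 1.0, 0.0, -0.0]
force: [-4.3, 2.5, 8.5]
finger_gap: 0.262
gripper_force: 40.4
```

```bash
python3 -c "
from h import *
st()"
```

```text
t 8.5 tcp [ 621.7 -315.2   93. ] tool y angle 89.98 z [-0.001  0.    -1.   ] gap 0.262 F [-4.3  2.5  8.5]
```

Call:
move_arm:
  commands: "0 0 0 0 0 0 0; 0 0 0 0 0 0 0; 0 0 0 0 0 0 0; 0 0 -20 0 0 0 0; 0 0 -45 0 0 0 0"

```text
t: 9.12
tcp_pos: [0.622, -0.3155, 0.1371]
tool_rot: [0.0, 1.0, 0.0, -0.0]
force: [-0.1, 0.5, 0.2]
finger_gap: 0.502
gripper_force: 0.0
```

Call:
move_arm:
  commands: "0 0 -8 0 0 0 -1; 0 0 -8 0 0 0 -1; 0 0 -8 0 0 0 -1; 0 0 -8 0 0 0 -1; 0 0 -8 0 0 0 -1"

```text
t: 9.75
tcp_pos: [0.6217, -0.3153, 0.1435]
tool_rot: [0.0, 1.0, 0.0, -0.001]
force: [0.4, 0.0, 0.3]
finger_gap: -0.002
gripper_force: 0.0
```

```bash
python3 -c "
from h import *
st()"
```

```text
t 9.75 tcp [ 621.7 -315.3  143.5] tool y angle 89.97 z [-0.001  0.001 -1.   ] gap -0.002 F [0.4 0.  0.3]
```

Call:
move_arm:
  commands: "0 0 10 0 0 0 -1; 0 0 20 0 0 0 -1; 0 0 26 0 0 0 -1; 0 0 29 0 0 0 -1; 0 0 31 0 0 0 -1"

```text
t: 10.38
tcp_pos: [0.6216, -0.3152, 0.1151]
tool_rot: [0.0, 1.0, 0.0, -0.001]
force: [-5.3, 2.3, 15.3]
finger_gap: -0.0
gripper_force: 7.5
```

Call:
move_arm:
  commands: "0 0 2 0 0 0 -1; 0 0 3 0 0 0 -1; 0 0 4 0 0 0 -1; 0 0 5 0 0 0 -1; 0 0 5 0 0 0 -1"

```text
t: 11.0
tcp_pos: [0.6217, -0.3153, 0.115]
tool_rot: [-0.0, 1.0, -0.0, -0.0]
force: [-10.0, 6.1, 27.1]
finger_gap: -0.002
gripper_force: 13.7
```

```bash
python3 -c "
from h import *
st()"
```

```text
t 11.0 tcp [ 621.7 -315.3  115. ] tool y angle 90.01 z [-0.    -0.001 -1.   ] gap -0.002 F [-10.    6.1  27.1]
```

The TCP stopped at z = 115.0 mm under 27 N, which is exactly the seated knob height. I'll lift off and check.

Call:
move_arm:
  commands: "0 0 -15 0 0 0 -1; 0 0 -40 0 0 0 1; 0 0 -80 0 0 0 1; 40 0 -105 0 0 0 1; 70 0 -105 0 0 0 1"

```text
t: 11.62
tcp_pos: [0.5526, -0.3166, 0.216]
tool_rot: [0.0, 1.0, -0.002, 0.002]
force: [-0.4, -0.5, 0.5]
finger_gap: 0.847
gripper_force: 0.0
```

```bash
cat >> h.py <<'E'
def panels(d,roi,z=.015):
    out=[]
    for b in blobs(d,(5,120,80),(18,255,255),roi,200):
        p=cv2.findNonZero(b[2])[:,0]; Vv=d["hsv"][p[:,1],p[:,0],2]; q=p[Vv>np.median(Vv)-45]
        P=np.array([plane(d,*x,z)[:2] for x in q],np.float32); r=cv2.minAreaRect(P); m=P.mean(0); v=np.linalg.svd(P-m,full_matrices=False)[2][0]
        a=np.degrees(np.arctan2(v[1],v[0])); a=(a+90)%180-90
        out.append((np.round(r[0],4),np.round(r[1],3),round(a,1)))
    return out
E
python3 -c "
from h import *
s,R=st()
c=cam('scene');t=cam('top')
print('t',panels(t,(160,195,430,262))); print('s',panels(c,(200,165,365,250)))
a=cv2.resize(c['bgr'][195:295,178:278],(400,400),interpolation=2)
b=cv2.resize(t['bgr'][125:225,350:450],(400,400),interpolation=2)
cv2.imwrite('pics/lid4.png',np.hstack([a,b]))"
```

```text
t 11.62 tcp [ 552.6 -316.6  216. ] tool y angle 90.0 z [ 0.004 -0.004 -1.   ] gap 0.847 F [-0.4 -0.5  0.5]
t []
s [(array([0.4343, 0.0616]), array([0.179, 0.044]), np.float32(6.1)), (array([ 0.4371, -0.2821]), array([0.192, 0.048]), np.float32(15.7))]
```

View pics/lid4.png

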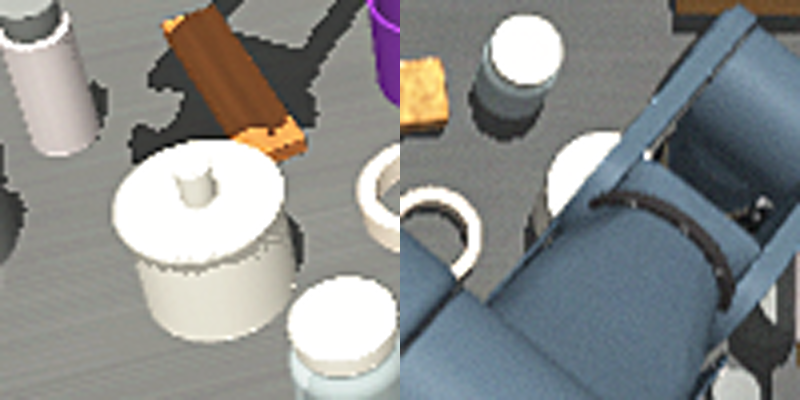

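The lid sits level on the tub, with its knob at crop (195,185) and an even flange gap. Panel B is next.

Call:
move_arm:
  commands: "35 10 10 0 0 -4 1; 70 20 50 0 0 -8 1; 105 30 90 0 0 -12 1; 123 35 130 0 0 -14 1; 123 35 150 0 0 -14 1"

```text
t: 12.35
tcp_pos: [0.4276, -0.2792, 0.0611]
tool_rot: [-0.121, 0.993, 0.002, -0.001]
force: [0.7, 0.1, 0.3]
finger_gap: 0.999
gripper_force: 0.0
```

```bash
python3 -c "
from h import *
st()"
```

```text
t 12.35 tcp [ 427.6 -279.2   61.1] tool y angle 103.93 z [-0.003  0.003 -1.   ] gap 0.999 F [0.7 0.1 0.3]
```

Call:
move_arm:
  commands: "-2 -2 20 0 0 0 1; -2 -2 40 0 0 0 1; -2 -2 52 0 0 0 1; -2 -2 57 0 0 0 1; -2 -2 58 0 0 0 1"

```text
t: 12.98
tcp_pos: [0.4318, -0.282, 0.0052]
tool_rot: [-0.122, 0.993, -0.0, 0.0]
force: [-0.9, 0.1, 0.8]
finger_gap: 1.002
gripper_force: 0.0
```

Call:
move_arm:
  commands: "0 0 0 0 0 0 -1; 0 0 0 0 0 0 -1; 0 0 0 0 0 0 -1; 0 0 0 0 0 0 -1; 0 0 0 0 0 0 -1"
  grip_force: 50

```text
t: 13.6
tcp_pos: [0.4318, -0.2822, 0.0062]
tool_rot: [-0.122, 0.993, -0.001, 0.0]
force: [-0.2, 0.5, 5.8]
finger_gap: 0.506
gripper_force: 51.0
```

Call:
move_arm:
  commands: "0 0 -30 0 0 0 -1; 0 0 -70 0 0 0 -1; 0 0 -120 0 0 0 -1; 0 0 -160 0 0 0 -1; 0 0 -160 0 0 0 -1"

```text
t: 14.22
tcp_pos: [0.433, -0.2834, 0.1685]
tool_rot: [-0.122, 0.993, -0.003, 0.002]
force: [-0.1, -0.3, -1.5]
finger_gap: 0.506
gripper_force: 51.5
```

```bash
python3 -c "
from h import *
st()"
```

```text
t 14.22 tcp [ 433.  -283.4  168.5] tool y angle 103.98 z [ 0.005 -0.006 -1.   ] gap 0.506 F [-0.1 -0.3 -1.5]
```

Call:
move_arm:
  commands: "-20 22 0 0 0 2 -1; -48 52 0 0 0 5 -1; -80 87 0 0 0 9 -1; -110 120 0 0 0 13 -1; -135 147 0 0 0 15.4 -1"

```text
t: 14.85
tcp_pos: [0.5265, -0.1046, 0.1637]
tool_rot: [0.013, 1.0, 0.001, -0.001]
force: [0.8, 0.3, -0.6]
finger_gap: 0.507
gripper_force: 51.5
```

Call:
move_arm:
  commands: "-22 42 0 0 0 0 -1; -44 84 0 0 0 0 -1; -66 126 10 0 0 0 -1; -84 161 25 0 0 0 -1; -92 177 35 0 0 0 -1"

```text
t: 15.48
tcp_pos: [0.6226, 0.0699, 0.1278]
tool_rot: [0.011, 1.0, 0.0, -0.002]
force: [-0.9, -0.6, -0.5]
finger_gap: 0.505
gripper_force: 51.4
```

Call:
move_arm:
  commands: "0 0 0 0 0 0 -1; 0 0 10 0 0 0 -1; 0 0 25 0 0 0 -1; 0 0 35 0 0 0 -1; 0 0 35 0 0 0 -1"

```text
t: 16.1
tcp_pos: [0.6224, 0.0675, 0.0941]
tool_rot: [0.013, 1.0, 0.0, -0.001]
force: [1.0, 0.5, -0.9]
finger_gap: 0.51
gripper_force: 51.4
```

```bash
python3 -c "
from h import *
s,R=st()
c=cam('scene');t=cam('top')
print('s',panels(c,(280,150,470,260),s['tcp_pos'][2]+.009)); print('t',panels(t,(220,130,335,215),s['tcp_pos'][2]+.009))
a=cv2.resize(c['bgr'][155:255,310:450],(560,400),interpolation=2)
cv2.imwrite('pics/p1.png',a)"
```

```text
t 16.1 tcp [622.4  67.5  94.1] tool y angle 88.52 z [-0.003  0.    -1.   ] gap 0.51 F [ 1.   0.5 -0.9]
s [(array([0.5356, 0.02  ]), array([0.157, 0.044]), np.float32(1.7)), (array([0.6728, 0.0649]), array([0.044, 0.1  ]), np.float32(-1.5))]
t []
```

View pics/p1.png

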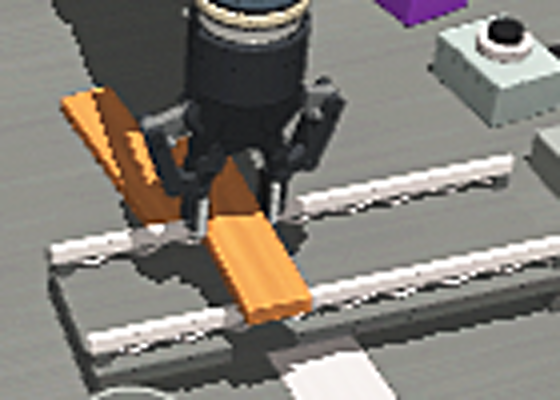

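Call:
move_arm:
  commands: "-3 -1 8 0 0 0 -1; -3 -1 16 0 0 0 -1; -3 -1 22 0 0 0 -1; -3 -1 26 0 0 0 -1; -3 -1 27 0 0 0 -1"

```text
t: 16.82
tcp_pos: [0.6261, 0.067, 0.0679]
tool_rot: [0.012, 1.0, 0.0, -0.0]
force: [0.6, -0.9, -1.3]
finger_gap: 0.503
gripper_force: 51.5
```

```bash
python3 -c "
from h import *
s,R=st()"
```

```text
t 16.82 tcp [626.1  67.   67.9] tool y angle 88.58 z [-0.001  0.    -1.   ] gap 0.503 F [ 0.6 -0.9 -1.3]
```

Call:
move_arm:
  commands: "1 0 1 0 0 0 -1; 1 0 2 0 0 0 -1; 1 0 2 0 0 0 -1; 1 0 2 0 0 0 0.5; 1 0 2 0 0 0 0.5"

```text
t: 17.45
tcp_pos: [0.6256, 0.067, 0.0666]
tool_rot: [0.012, 1.0, -0.0, 0.0]
force: [-0.3, -0.8, -0.2]
finger_gap: 0.746
gripper_force: 0.0
```

Call:
move_arm:
  commands: "1 0 0 0 0 0 0.5; 1 0 -20 0 0 0 0.5; 1 0 -60 0 0 0 1; 1 0 -100 0 0 0 1; 1 0 -110 0 0 0 1"

```text
t: 18.08
tcp_pos: [0.6261, 0.0669, 0.1794]
tool_rot: [0.012, 1.0, -0.0, 0.003]
force: [-0.2, 0.2, -0.1]
finger_gap: 1.003
gripper_force: 0.0
```

Call:
move_arm:
  commands: "-2 40 0 0 0 0 1; -4 100 0 0 0 0 1; -5 150 0 0 0 0 1; -5 200 0 0 0 0 1; -5 220 0 0 0 0 1"

```text
t: 18.7
tcp_pos: [0.6336, 0.2895, 0.1749]
tool_rot: [0.011, 1.0, -0.0, -0.001]
force: [-0.1, -0.5, -0.3]
finger_gap: 1.003
gripper_force: 0.0
```

```bash
python3 -c "
from h import *
s,R=st()
c=cam('scene');t=cam('top')
print('s',panels(c,(320,180,470,260),.075)); print('t',panels(t,(220,130,335,200),.075))
print('A s',panels(c,(320,165,400,215)),'t',panels(t,(280,200,335,262)))
a=cv2.resize(c['bgr'][155:255,310:410],(400,400),interpolation=2)
b=cv2.resize(t['bgr'][130:230,250:350],(400,400),interpolation=2)
cv2.imwrite('pics/p2.png',np.hstack([a,b]))"
```

```text
t 18.7 tcp [633.6 289.5 174.9] tool y angle 88.74 z [-0.002 -0.    -1.   ] gap 1.003 F [-0.1 -0.5 -0.3]
s [(array([0.5748, 0.0577]), array([0.297, 0.07 ]), np.float32(9.1))]
t [(array([0.6238, 0.0656]), array([0.044, 0.18 ]), np.float32(-1.4))]
A s [(array([0.4527, 0.0796]), array([0.22 , 0.076]), np.float32(15.5))] t [(array([0.4319, 0.0607]), array([0.176, 0.043]), np.float32(6.1))]
```

View pics/p2.png

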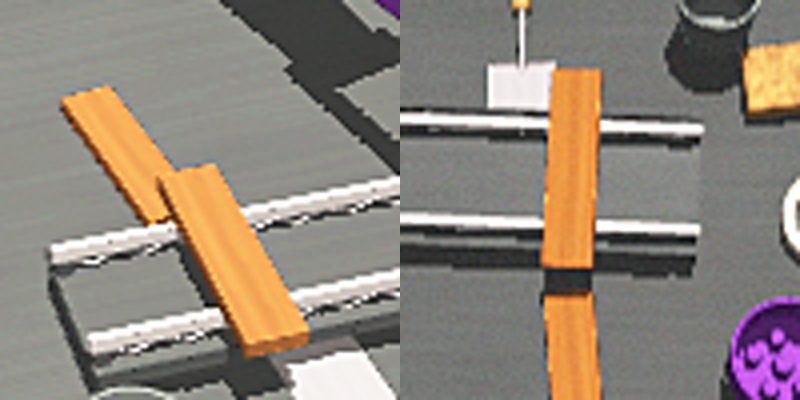

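Panel B lies at (.6238, .0656), yaw -1.4°, about 1 mm off the rack's centre line. Panel A is next, and it hasn't moved.

Call:
move_arm:
  commands: "20 -24 0 0 0 0 1; 42 -50 0 0 0 0 1; 65 -78 0 0 0 0 1; 85 -102 0 0 0 0 1; 100 -120 0 0 0 0 1"

```text
t: 19.42
tcp_pos: [0.5304, 0.1662, 0.176]
tool_rot: [0.014, 1.0, -0.001, -0.001]
force: [0.3, 0.6, 0.5]
finger_gap: 0.996
gripper_force: 0.0
```

Call:
move_arm:
  commands: "25 -30 0 0 0 -2 1; 50 -60 20 0 0 -4 1; 75 -90 50 0 0 -6 1; 94 -113 85 0 0 -7.4 1; 94 -113 105 0 0 -7.4 1"

```text
t: 20.05
tcp_pos: [0.4318, 0.0562, 0.0703]
tool_rot: [-0.05, 0.999, 0.0, -0.003]
force: [0.7, 0.6, 0.0]
finger_gap: 0.997
gripper_force: 0.0
```

```bash
python3 -c "
from h import *
s,R=st(); print((R.T@(np.array([.434,.0613,.005])-s['tcp_pos'])*1000).round(1))"
```

```text
t 20.05 tcp [431.8  56.2  70.3] tool y angle 95.73 z [-0.005 -0.    -1.   ] gap 0.997 F [0.7 0.6 0. ]
[-3.1  4.9 65.2]
```

Call:
move_arm:
  commands: "-2 4 20 0 0 0 1; -2 4 42 0 0 0 1; -2 4 56 0 0 0 1; -2 4 64 0 0 0 1; -2 4 65 0 0 0 1"

```text
t: 20.68
tcp_pos: [0.4365, 0.0625, 0.0061]
tool_rot: [-0.052, 0.999, 0.0, -0.0]
force: [0.4, 0.3, -0.3]
finger_gap: 0.999
gripper_force: 0.0
```

Call:
move_arm:
  commands: "0 0 0 0 0 0 -1; 0 0 0 0 0 0 -1; 0 0 0 0 0 0 -1; 0 0 0 0 0 0 -1; 0 0 0 0 0 0 -1"

```text
t: 21.3
tcp_pos: [0.437, 0.0629, 0.0072]
tool_rot: [-0.052, 0.999, -0.0, 0.001]
force: [0.4, -0.9, 5.1]
finger_gap: 0.507
gripper_force: 50.3
```

Call:
move_arm:
  commands: "4 0 -30 0 0 0 -1; 10 0 -70 0 0 0 -1; 10 0 -110 0 0 0 -1; 10 0 -140 0 0 0 -1; 10 0 -140 0 0 0 -1"

```text
t: 21.92
tcp_pos: [0.4281, 0.0618, 0.1484]
tool_rot: [-0.052, 0.999, -0.0, 0.003]
force: [-0.7, -0.3, -1.0]
finger_gap: 0.509
gripper_force: 51.8
```

```bash
python3 -c "
from h import *
s,R=st()"
```

```text
t 21.93 tcp [428.1  61.8 148.4] tool y angle 96.0 z [ 0.006 -0.001 -1.   ] gap 0.509 F [-0.7 -0.3 -1. ]
```

Call:
move_arm:
  commands: "-30 16 0 0 0 1 -1; -80 42 0 0 0 3 -1; -130 69 0 0 0 5 -1; -180 95 0 0 0 7.4 -1; -213 113 15 0 0 7.4 -1"

```text
t: 22.55
tcp_pos: [0.6291, 0.198, 0.1303]
tool_rot: [0.012, 1.0, 0.0, 0.001]
force: [-0.1, -1.2, -1.3]
finger_gap: 0.503
gripper_force: 51.8
```

Call:
move_arm:
  commands: "0 0 0 0 0 0 -1; 0 0 10 0 0 0 -1; 0 0 25 0 0 0 -1; 0 0 33 0 0 0 -1; 0 0 33 0 0 0 -1"

```text
t: 23.18
tcp_pos: [0.6258, 0.1958, 0.0973]
tool_rot: [0.013, 1.0, -0.0, -0.001]
force: [0.5, 0.1, -1.8]
finger_gap: 0.506
gripper_force: 51.8
```

```bash
python3 -c "
from h import *
s,R=st(); print((R.T@(np.array([.6285,.1965,.067])-s['tcp_pos'])*1000).round(1))"
```

```text
t 23.18 tcp [625.8 195.8  97.3] tool y angle 88.54 z [-0.002 -0.    -1.   ] gap 0.506 F [ 0.5  0.1 -1.8]
[-2.7  0.7 30.3]
```

Call:
move_arm:
  commands: "-2 1 10 0 0 0 -1; -2 1 20 0 0 0 -1; -2 1 26 0 0 0 -1; -2 1 29 0 0 0 -1; -2 1 30 0 0 0 -1"

```text
t: 23.8
tcp_pos: [0.6288, 0.1974, 0.0681]
tool_rot: [0.012, 1.0, -0.0, -0.0]
force: [-0.3, 0.6, -0.4]
finger_gap: 0.506
gripper_force: 51.8
```

Call:
move_arm:
  commands: "0 0 1 0 0 0 -1; 0 0 1 0 0 0 0.5; 0 0 1 0 0 0 0.5; 0 0 0 0 0 0 0.5; 0 0 -20 0 0 0 0.5"

```text
t: 24.42
tcp_pos: [0.6276, 0.1971, 0.0876]
tool_rot: [0.012, 1.0, -0.0, -0.002]
force: [1.0, 0.9, 0.2]
finger_gap: 0.75
gripper_force: 0.0
```

Call:
move_arm:
  commands: "0 0 -40 0 0 0 1; 0 0 -80 0 0 0 1; 40 0 -125 0 0 0 1; 90 -20 -140 0 0 0 1; 140 -50 -140 0 0 0 1"

```text
t: 25.05
tcp_pos: [0.4878, 0.151, 0.2316]
tool_rot: [0.012, 1.0, 0.0, 0.004]
force: [-0.2, -0.5, -0.9]
finger_gap: 1.001
gripper_force: 0.0
```

Call:
move_arm:
  commands: "10 -50 0 0 0 0 1; 20 -100 0 0 0 0 1; 30 -150 0 0 0 0 1; 40 -200 0 0 0 0 1; 40 -240 0 0 0 0 1"

```text
t: 25.68
tcp_pos: [0.4411, -0.0898, 0.2299]
tool_rot: [0.013, 1.0, -0.0, 0.001]
force: [1.1, -0.0, -0.1]
finger_gap: 1.001
gripper_force: 0.0
```

```bash
python3 -c "
from h import *
s,R=st()
c=cam('scene');t=cam('top')
print('s',panels(c,(320,160,470,260),.075)); print('t',panels(t,(220,130,335,215),.075))
b=max(blobs(c,(0,0,180),(180,255,230),(174,186,202,202),5),key=lambda b:b[1][4]);print('cap',b[0],b[1],plane(c,*b[0],.13))
a=cv2.resize(c['bgr'][150:270,130:250],(400,400),interpolation=2)
b=cv2.resize(t['bgr'][130:230,230:330],(400,400),interpolation=2)
cv2.imwrite('pics/p3.png',np.hstack([a,b]))"
```

```text
t 25.68 tcp [441.1 -89.8 229.9] tool y angle 88.51 z [ 0.002 -0.001 -1.   ] gap 1.001 F [ 1.1 -0.  -0.1]
s [(array([0.6263, 0.1964]), array([0.044, 0.18 ]), np.float32(-1.7)), (array([0.6294, 0.0657]), array([0.044, 0.19 ]), np.float32(-1.6))]
t [(array([0.626 , 0.1957]), array([0.044, 0.18 ]), np.float32(-1.5)), (array([0.6238, 0.0656]), array([0.044, 0.18 ]), np.float32(-1.4))]
cap [183.5        194.66326531] [177 191  14   9  98] [ 0.44018382 -0.40690964  0.13      ]
```

View pics/p3.png

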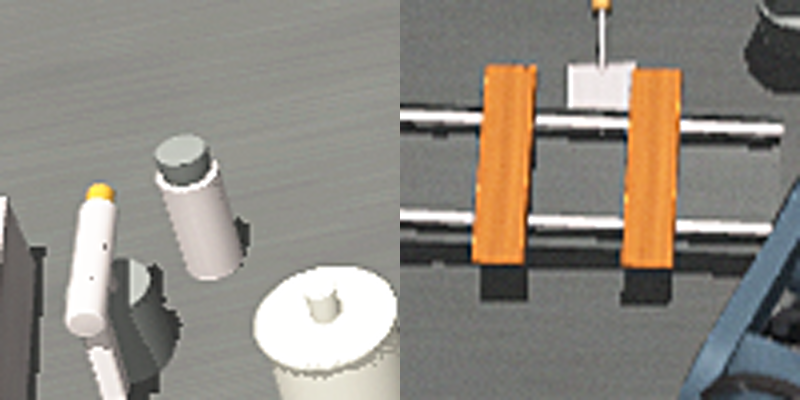

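Both panels are good: the top view gives (.626, .196) and (.624, .066), square to about -1.4°. The can is unmoved and the gun lies to its right. I'll grip the can with the fingers turned away from the gun.

Call:
move_arm:
  commands: "-1 -32 0 0 0 8 1; -1 -64 0 0 0 16 1; -2 -96 0 0 0 24 1; -3 -128 0 0 0 32 1; -3 -158 0 0 0 40 1"

```text
t: 26.4
tcp_pos: [0.4412, -0.2464, 0.2295]
tool_rot: [0.356, 0.935, -0.0, 0.001]
force: [1.0, 0.1, 1.3]
finger_gap: 1.0
gripper_force: 0.0
```

Call:
move_arm:
  commands: "-20 -24 0 0 0 4 1; -45 -52 0 0 0 8 1; -70 -80 0 0 0 13 1; -95 -110 0 0 0 18.5 1; -105 -120 0 0 0 18.5 1"

```text
t: 27.02
tcp_pos: [0.4406, -0.407, 0.2293]
tool_rot: [0.5, 0.866, -0.0, 0.001]
force: [0.5, 1.1, 0.5]
finger_gap: 0.996
gripper_force: 0.0
```

Call:
move_arm:
  commands: "0 0 0 0 0 0 1; 0 0 10 0 0 0 1; 0 0 30 0 0 0 1; 0 0 50 0 0 0 1; 0 0 50 0 0 0 1"

```text
t: 27.65
tcp_pos: [0.4392, -0.4026, 0.1764]
tool_rot: [0.499, 0.867, 0.001, -0.003]
force: [-0.1, 0.4, -0.7]
finger_gap: 0.999
gripper_force: 0.0
```

```bash
python3 -c "
from h import *
s,R=st(); print((R.T@(np.array([.439,-.407,.078])-s['tcp_pos'])*1000).round(1))"
```

```text
t 27.65 tcp [ 439.2 -402.6  176.4] tool y angle 30.17 z [-0.003  0.005 -1.   ] gap 0.999 F [-0.1  0.4 -0.7]
[-4.2 -2.3 98.4]
```

Call:
move_arm:
  commands: "-2 -1 25 0 0 0 1; -2 -1 50 0 0 0 1; -2 -1 75 0 0 0 1; -2 -1 95 0 0 0 1; -2 -1 98 0 0 0 1"

```text
t: 28.28
tcp_pos: [0.44, -0.4066, 0.0797]
tool_rot: [0.499, 0.867, 0.001, -0.001]
force: [0.3, 0.2, 0.6]
finger_gap: 1.004
gripper_force: 0.0
```

Call:
move_arm:
  commands: "0 0 0 0 0 0 -1; 0 0 0 0 0 0 -1; 0 0 0 0 0 0 -1; 0 0 0 0 0 0 -1; 0 0 0 0 0 0 -1"

```text
t: 28.9
tcp_pos: [0.4407, -0.4086, 0.0819]
tool_rot: [0.499, 0.866, -0.001, 0.001]
force: [0.3, -0.2, 6.0]
finger_gap: 0.564
gripper_force: 51.4
```

```bash
python3 -c "
from h import *
s,R=st()"
```

```text
t 28.9 tcp [ 440.7 -408.6   81.9] tool y angle 30.07 z [ 0.002 -0.002 -1.   ] gap 0.564 F [ 0.3 -0.2  6. ]
```

Call:
move_arm:
  commands: "0 0 -30 0 0 0 -1; 0 0 -70 0 0 0 -1; 0 0 -115 0 0 0 -1; 0 0 -160 0 0 0 -1; 0 0 -165 0 0 0 -1"

```text
t: 29.52
tcp_pos: [0.4415, -0.4093, 0.2489]
tool_rot: [0.499, 0.866, -0.001, 0.004]
force: [0.4, -0.0, -3.0]
finger_gap: 0.568
gripper_force: 52.7
```

Call:
move_arm:
  commands: "20 16 0 0 0 0 -1; 50 41 0 0 0 0 -1; 85 70 0 0 0 0 -1; 123 101 0 0 0 0 -1; 161 132 0 0 0 0 -1"

```text
t: 30.15
tcp_pos: [0.472, -0.1984, 0.2429]
tool_rot: [0.499, 0.866, 0.001, -0.003]
force: [0.3, 0.0, -2.5]
finger_gap: 0.568
gripper_force: 52.6
```

Call:
move_arm:
  commands: "32 26 0 0 0 0 -1; 64 53 0 0 0 0 -1; 97 79 0 0 0 0 -1; 129 106 0 0 0 0 -1; 161 132 0 0 0 0 -1"

```text
t: 30.78
tcp_pos: [0.5048, 0.0061, 0.243]
tool_rot: [0.499, 0.866, -0.001, -0.003]
force: [-0.1, 0.4, -2.3]
finger_gap: 0.567
gripper_force: 52.6
```

Call:
move_arm:
  commands: "32 26 0 0 0 0 -1; 64 53 0 0 0 0 -1; 97 79 0 0 0 0 -1; 129 106 0 0 0 0 -1; 161 132 0 0 0 0 -1"

```text
t: 31.4
tcp_pos: [0.538, 0.2106, 0.2426]
tool_rot: [0.499, 0.867, -0.002, -0.003]
force: [-0.4, 0.4, -1.9]
finger_gap: 0.568
gripper_force: 52.6
```

Call:
move_arm:
  commands: "40 33 0 0 0 0 -1; 80 66 0 0 0 0 -1; 115 95 0 0 0 0 -1; 145 120 0 0 0 0 -1; 160 132 0 0 0 0 -1"

```text
t: 32.02
tcp_pos: [0.5717, 0.4156, 0.2414]
tool_rot: [0.498, 0.867, -0.002, -0.002]
force: [-0.3, 0.1, -2.1]
finger_gap: 0.568
gripper_force: 52.6
```

Call:
move_arm:
  commands: "0 0 20 0 0 0 -1; 0 0 50 0 0 0 -1; 0 0 80 0 0 0 -1; 0 0 100 0 0 0 -1; 0 0 100 0 0 0 -1"

```text
t: 32.65
tcp_pos: [0.5721, 0.4125, 0.1416]
tool_rot: [0.499, 0.866, -0.003, -0.002]
force: [-0.4, 0.5, -2.2]
finger_gap: 0.562
gripper_force: 52.6
```

```bash
python3 -c "
from h import *
s,R=st()
c=cam('scene');t=cam('top')
print(proj(c,s['tcp_pos']))
a=cv2.resize(c['bgr'][120:220,410:510],(400,400),interpolation=2)
b=cv2.resize(t['bgr'][130:230,150:250],(400,400),interpolation=2)
cv2.imwrite('pics/c1.png',np.hstack([a,b]))"
```

```text
t 32.65 tcp [572.1 412.5 141.6] tool y angle 30.1 z [-0.007 -0.003 -1.   ] gap 0.562 F [-0.4  0.5 -2.2]
(np.float64(470.74631590825754), np.float64(164.20055559479215))
```

View pics/c1.png

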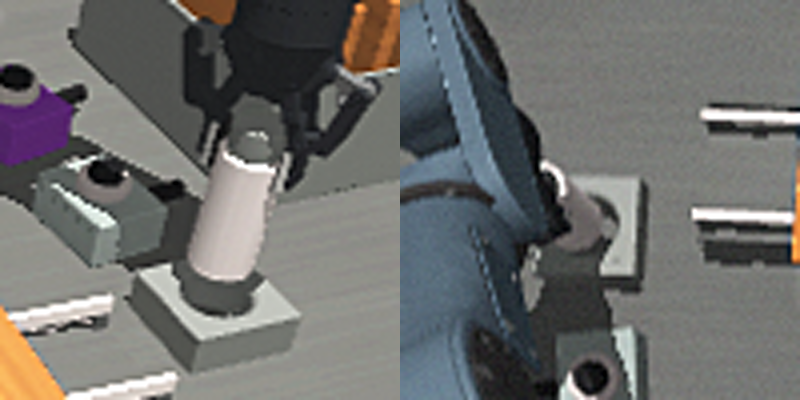

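Call:
move_arm:
  commands: "-2 5 3 0 0 0 -1; -2 5 5 0 0 0 -1; -2 5 5 0 0 0 -1; -2 5 5 0 0 0 -1; -2 5 5 0 0 0 -1"

```text
t: 33.38
tcp_pos: [0.5802, 0.414, 0.1405]
tool_rot: [0.499, 0.866, 0.0, 0.0]
force: [0.0, 0.4, -2.4]
finger_gap: 0.569
gripper_force: 52.6
```

```bash
python3 -c "
from h import *
s,R=st(); p=s['tcp_pos']
c=cam('scene')
H=c['hsv']
zb=p[2]-.081; a=np.linspace(0,6.28,600)
for z in(zb,zb+.03):
  P=np.array([proj(c,(p[0]+.025*np.cos(x),p[1]+.025*np.sin(x),z)) for x in a]); print(z,P.min(0).round(1),P.max(0).round(1))
  r=int(P.mean(0)[1]); L=[np.interp(0,[0],[0])]
  k=P[abs(P[:,1]-r)<.3][:,0]; print('row',r,'pred',k.min().round(1),k.max().round(1)); print(H[r,448:484,2])
u=int(P.mean(0)[0]);print('col',465,H[176:200,465,2])
"
```

```text
t 33.38 tcp [580.2 414.  140.5] tool y angle 30.07 z [ 0.  0. -1.] gap 0.569 F [ 0.   0.4 -2.4]
0.05945680792380749 [458.  182.7] [474.9 192.7]
row 187 pred 458.0 474.5
[213 211 207 206 207 199  60  77  84  82  92 140 163 171 181 187 191 200
 200 201 206 207 208 207 210 205 203 202 141 145 146 147 146 144 141 142]
0.08945680792380749 [460.1 174.9] [477.3 184.9]
row 179 pred 460.1 476.7
[101 101  60  58  60  61  59  61  60  59  58  68 119 138 151 165 174 186
 188 196 203 202 206 208 212 210 211 209 210 197 139 146 145 145 147 146]
col 465 [174 178 181 186 187 187 190 188 194 195 197 200 202 204 209 200  76  79
  85  82  84  72  45 125]
```

Call:
move_arm:
  commands: "-2 -2 5 0 0 0 -1; -2 -2 10 0 0 0 -1; -2 -2 15 0 0 0 -1; -2 -2 20 0 0 0 -1; -2 -2 20 0 0 0 -1"

```text
t: 34.05
tcp_pos: [0.5791, 0.4111, 0.1195]
tool_rot: [0.499, 0.866, -0.001, -0.0]
force: [-0.4, 0.6, -2.1]
finger_gap: 0.568
gripper_force: 52.6
```

Call:
move_arm:
  commands: "0 0 3 0 0 0 -1; 0 0 5 0 0 0 -1; 0 0 7 0 0 0 -1; 0 0 9 0 0 0 -1; 0 0 9 0 0 0 -1"

```text
t: 34.67
tcp_pos: [0.5794, 0.4112, 0.1111]
tool_rot: [0.499, 0.866, -0.0, -0.0]
force: [0.2, -0.1, -2.2]
finger_gap: 0.568
gripper_force: 52.6
```

```bash
python3 -c "
from h import *
s,R=st(); c=cam('scene'); cv2.imwrite('pics/c2.png',cv2.resize(c['bgr'][150:220,425:505],(800,600)[:2] and (640,560),interpolation=2))"
```

```text
t 34.67 tcp [579.4 411.2 111.1] tool y angle 30.08 z [-0. -0. -1.] gap 0.568 F [ 0.2 -0.1 -2.2]
```

View pics/c2.png

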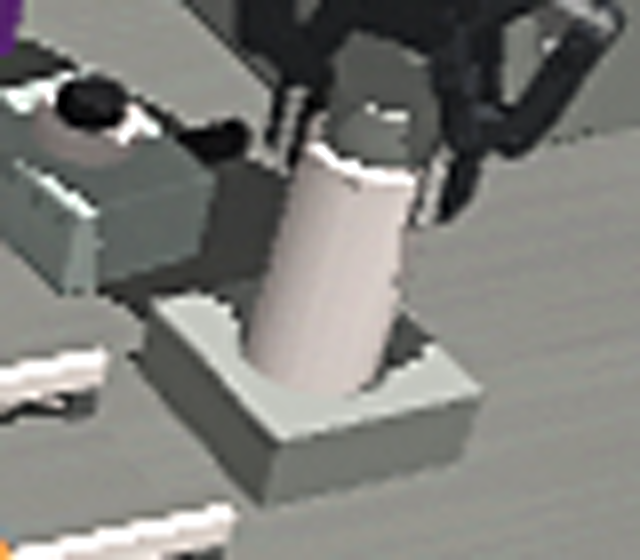

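The can's bottom is 5 mm inside the bore with no contact force. I'll lower it the rest of the way.

Call:
move_arm:
  commands: "0 0 5 0 0 0 -1; 0 0 10 0 0 0 -1; 0 0 15 0 0 0 -1; 0 0 20 0 0 0 -1; 0 0 25 0 0 0 -1"

```text
t: 35.35
tcp_pos: [0.5795, 0.4112, 0.0859]
tool_rot: [0.499, 0.866, -0.0, -0.0]
force: [1.0, -0.3, -2.5]
finger_gap: 0.568
gripper_force: 52.6
```

Call:
move_arm:
  commands: "0 0 1 0 0 0 -1; 0 0 2 0 0 0 -1; 0 0 3 0 0 0 -1; 0 0 4 0 0 0 -1; 0 0 4 0 0 0 -1"

```text
t: 35.98
tcp_pos: [0.5795, 0.4113, 0.0823]
tool_rot: [0.499, 0.866, -0.0, -0.0]
force: [-0.2, 0.7, -2.4]
finger_gap: 0.568
gripper_force: 52.6
```

```bash
python3 -c "
from h import *
st()"
```

```text
t 35.98 tcp [579.5 411.3  82.3] tool y angle 30.07 z [-0. -0. -1.] gap 0.568 F [-0.2  0.7 -2.4]
```

Call:
move_arm:
  commands: "0 0 1 0 0 0 -1; 0 0 2 0 0 0 -1; 0 0 2 0 0 0 -1; 0 0 2 0 0 0 1; 0 0 2 0 0 0 1"

```text
t: 36.6
tcp_pos: [0.5798, 0.4114, 0.0804]
tool_rot: [0.499, 0.866, 0.0, 0.0]
force: [-0.8, 0.2, 0.2]
finger_gap: 0.96
gripper_force: 0.0
```

Call:
move_arm:
  commands: "0 0 2 0 0 0 1; 0 0 -20 0 0 0 1; 0 0 -60 0 0 0 1; 0 0 -110 0 0 0 1; 0 0 -130 0 0 0 1"

```text
t: 37.22
tcp_pos: [0.5812, 0.4121, 0.214]
tool_rot: [0.499, 0.866, 0.003, 0.002]
force: [0.4, 0.5, -0.2]
finger_gap: 1.003
gripper_force: 0.0
```

Call:
move_arm:
  commands: "20 -40 0 0 0 0 1; 40 -80 0 0 0 0 1; 40 -120 0 0 0 0 1; 40 -150 0 0 0 0 1; 40 -150 0 0 0 -1 1"

```text
t: 37.85
tcp_pos: [0.4275, 0.3698, 0.2102]
tool_rot: [0.491, 0.871, -0.001, -0.001]
force: [0.8, -0.5, -1.4]
finger_gap: 1.001
gripper_force: 0.0
```

```bash
python3 -c "
from h import *
s,R=st()
c=cam('scene');t=cam('top')
b=max(blobs(c,(0,0,180),(180,255,230),(440,140,495,190),5),key=lambda b:b[1][4]);print('cap',b[0],b[1],plane(c,*b[0],.13))
a=cv2.resize(c['bgr'][130:230,410:510],(400,400),interpolation=2)
b=cv2.resize(t['bgr'][140:240,150:250],(400,400),interpolation=2)
cv2.imwrite('pics/c3.png',np.hstack([a,b]))"
```

```text
t 37.85 tcp [427.5 369.8 210.2] tool y angle 31.15 z [-0.002 -0.001 -1.   ] gap 1.001 F [ 0.8 -0.5 -1.4]
cap [468.656 184.8  ] [461 179  16  11 125] [0.64406225 0.36167831 0.13      ]
```

View pics/c3.png

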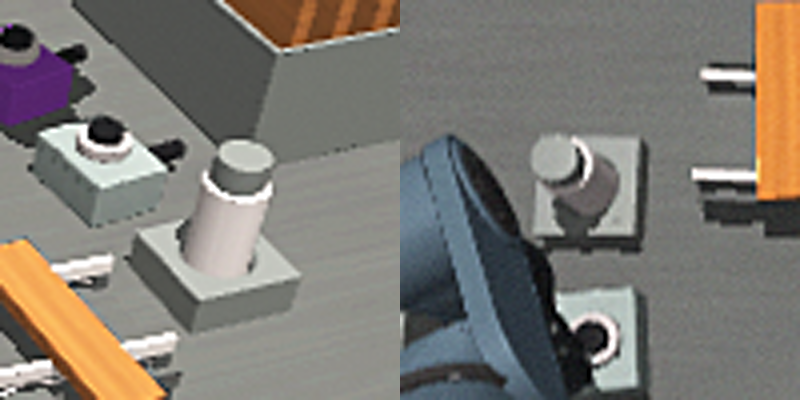

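```bash
python3 -c "
from h import *
s,R=st()
c=cam('scene');t=cam('top')
b=max(blobs(c,(0,0,180),(180,255,230),(460,160,482,178),5),key=lambda b:b[1][4]);print('cap',b[0],b[1],plane(c,*b[0],.13))
b2=max(blobs(t,(0,0,150),(180,255,215),(180,172,197,190),5),key=lambda b:b[1][4]);print('cap',b2[0],b2[1],plane(t,*b2[0],.13)); print(tri(t,b2[0],c,b[0]))
print('s',panels(c,(320,160,470,260),.075)); print('t',panels(t,(220,130,335,215),.075))
b=max(blobs(c,(0,0,0),(180,255,70),(424,155,448,170),5),key=lambda b:b[1][4]);print('btn',b[0],b[1],plane(c,*b[0],.06))
b=max(blobs(c,(0,0,225),(180,60,255),(200,220,255,265),100),key=lambda b:b[1][4]);e=cv2.fitEllipse(cv2.convexHull(cv2.findNonZero(b[2])));print('lid',e,plane(c,*e[0],.085))
print((R.T@(np.array([.434,.391,.09])-s['tcp_pos'])*1000).round(1))
"
```

```text
t 37.95 tcp [430.7 371.3 210.7] tool y angle 31.09 z [ 0.002  0.001 -1.   ] gap 1.003 F [0.4 0.3 1. ]
cap [471.  168.5] [465 165  13   8  80] [0.57792317 0.41267733 0.13      ]
cap [188.16346154 178.68269231] [183 173  12  12 104] [0.57809404 0.41120242 0.13      ]
(array([0.57830369, 0.41165159, 0.13031161]), np.float64(0.0011552210011173238))
s [(array([0.6529, 0.2355]), array([0.189, 0.047]), np.float32(3.4)), (array([0.6294, 0.0657]), array([0.044, 0.19 ]), np.float32(-1.6))]
t [(array([0.6477, 0.2335]), array([0.18 , 0.042]), np.float32(3.8)), (array([0.6238, 0.0656]), array([0.044, 0.18 ]), np.float32(-1.4))]
btn [435.85416667 162.27083333] [432 159   9   7  48] [0.43049965 0.39370864 0.06      ]
lid ((227.25494384765625, 244.7855682373047), (29.87238883972168, 42.82904815673828), 74.90191650390625) [ 0.62367525 -0.31625751  0.085     ]
[ 15.2  12.8 120.7]
```

The can is right down and centred: its cap is at (.578, .412, .130). However, the last panel has been knocked aside to (.648, .2335), yaw 3.8°, so I'll re-lay it.

Call:
move_arm:
  commands: "-23 11 0 0 0 -9 1; -46 23 0 0 0 -18 1; -69 34 0 0 0 -27 1; -92 46 0 0 0 -36 1; -115 57 0 0 0 -45 1"

```text
t: 38.67
tcp_pos: [0.5399, 0.3014, 0.21]
tool_rot: [0.119, 0.993, 0.0, 0.0]
force: [-0.1, -0.2, 0.5]
finger_gap: 0.999
gripper_force: 0.0
```

Call:
move_arm:
  commands: "-30 -10 0 0 0 -5 1; -60 -20 10 0 0 -10 1; -90 -30 30 0 0 -15 1; -122 -41 60 0 0 -17.7 1; -122 -41 80 0 0 -17.7 1"

```text
t: 39.3
tcp_pos: [0.6493, 0.2305, 0.1282]
tool_rot: [-0.031, 1.0, -0.0, 0.001]
force: [0.1, -0.2, -0.7]
finger_gap: 1.0
gripper_force: 0.0
```

Call:
move_arm:
  commands: "0 0 0 0 0 0 1; 0 0 0 0 0 0 1; 0 0 5 0 0 0 1; 0 0 10 0 0 0 1; 0 0 10 0 0 0 1"

```text
t: 39.92
tcp_pos: [0.6459, 0.2327, 0.1201]
tool_rot: [-0.033, 0.999, -0.0, -0.0]
force: [-0.4, 0.5, 0.6]
finger_gap: 1.003
gripper_force: 0.0
```

```bash
python3 -c "
from h import *
s,R=st(); print((R.T@(np.array([.648,.2335,.067])-s['tcp_pos'])*1000).round(1))
c=cam('scene'); cv2.imwrite('pics/k1.png',cv2.resize(c['bgr'][140:250,330:480],(800,587),interpolation=2))"
```

```text
t 39.92 tcp [645.9 232.7 120.1] tool y angle 93.79 z [-0.001 -0.    -1.   ] gap 1.003 F [-0.4  0.5  0.6]
[-2.2  0.7 53.1]
```

View pics/k1.png

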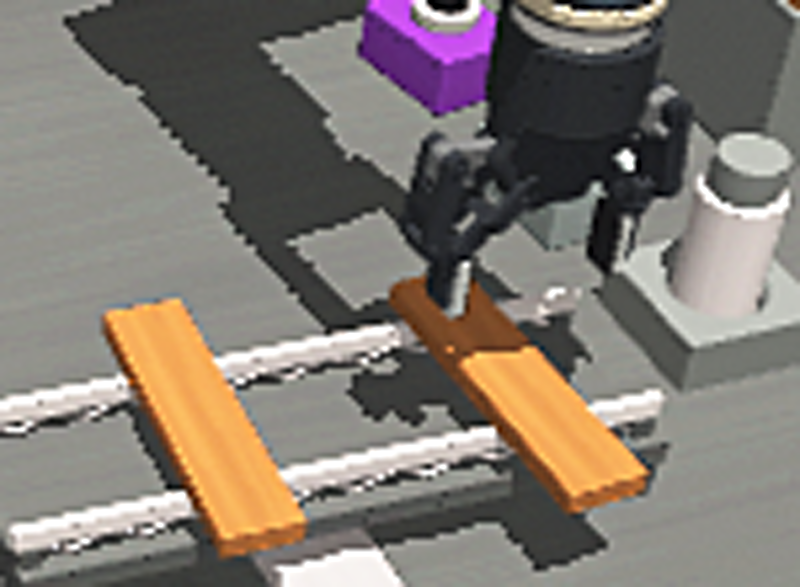

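Call:
move_arm:
  commands: "-2 1 15 0 0 0 1; -2 1 30 0 0 0 1; -2 1 42 0 0 0 1; -2 1 50 0 0 0 1; -2 1 53 0 0 0 1"

```text
t: 40.6
tcp_pos: [0.6479, 0.2335, 0.0663]
tool_rot: [-0.033, 0.999, -0.0, -0.001]
force: [-0.5, -0.0, 0.9]
finger_gap: 1.0
gripper_force: 0.0
```

Call:
move_arm:
  commands: "0 0 0 0 0 0 -1; 0 0 0 0 0 0 -1; 0 0 0 0 0 0 -1; 0 0 0 0 0 0 -1; 0 0 0 0 0 0 -1"

```text
t: 41.22
tcp_pos: [0.6491, 0.2338, 0.0684]
tool_rot: [-0.033, 0.999, 0.0, 0.001]
force: [-0.2, 0.3, 5.7]
finger_gap: 0.501
gripper_force: 51.4
```

Call:
move_arm:
  commands: "0 0 -10 0 0 0 -1; 0 0 -20 0 0 0 -1; 0 0 -30 0 0 0 -1; 0 0 -30 0 0 0 -1; 0 0 -30 0 0 0 -1"

```text
t: 41.85
tcp_pos: [0.6481, 0.2336, 0.0972]
tool_rot: [-0.033, 0.999, -0.0, -0.0]
force: [-0.7, -0.2, -1.8]
finger_gap: 0.504
gripper_force: 50.8
```

```bash
python3 -c "
from h import *
s,R=st(); print((R.T@(np.array([.6255,.1965,.097])-s['tcp_pos'])*1000).round(1))"
```

```text
t 41.85 tcp [648.1 233.6  97.2] tool y angle 93.77 z [-0. -0. -1.] gap 0.504 F [-0.7 -0.2 -1.8]
[ 25.  -35.5   0.2]
```

Call:
move_arm:
  commands: "8 -12 0 0 0 1.5 -1; 17 -24 0 0 0 3 -1; 25 -35 0 0 0 5.2 -1; 25 -35 0 0 0 5.2 -1; 25 -35 0 0 0 5.2 -1"

```text
t: 42.48
tcp_pos: [0.6261, 0.1969, 0.0975]
tool_rot: [0.013, 1.0, 0.0, 0.0]
force: [-0.1, 0.4, -0.8]
finger_gap: 0.503
gripper_force: 50.9
```

Call:
move_arm:
  commands: "0 0 10 0 0 0 -1; 0 0 20 0 0 0 -1; 0 0 26 0 0 0 -1; 0 0 29 0 0 0 -1; 0 0 29 0 0 0 -1"

```text
t: 43.1
tcp_pos: [0.6256, 0.1972, 0.0684]
tool_rot: [0.012, 1.0, 0.0, -0.0]
force: [0.3, -0.5, 0.1]
finger_gap: 0.506
gripper_force: 51.0
```

```bash
python3 -c "
from h import *
st()"
```

```text
t 43.1 tcp [625.6 197.2  68.4] tool y angle 88.58 z [-0.  0. -1.] gap 0.506 F [ 0.3 -0.5  0.1]
```

Call:
move_arm:
  commands: "0 0 1 0 0 0 -1; 0 0 1 0 0 0 0.5; 0 0 1 0 0 0 0.5; 0 0 0 0 0 0 0.5; 0 0 -20 0 0 0 0.5"

```text
t: 43.72
tcp_pos: [0.6243, 0.1967, 0.0873]
tool_rot: [0.013, 1.0, -0.0, -0.002]
force: [0.1, -0.9, 0.1]
finger_gap: 0.752
gripper_force: 0.0
```

Call:
move_arm:
  commands: "0 0 -40 0 0 0 0.5; 0 0 -80 0 0 0 0.5; 30 20 -110 0 0 0 -1; 70 60 -110 0 0 0 -1; 100 95 -110 0 0 0 -1"

```text
t: 44.35
tcp_pos: [0.5272, 0.2955, 0.2007]
tool_rot: [0.013, 1.0, 0.001, 0.001]
force: [1.0, 0.7, 0.1]
finger_gap: 0.109
gripper_force: 0.0
```

Call:
move_arm:
  commands: "25 25 0 0 0 0 -1; 50 50 0 0 0 0 -1; 75 75 0 0 0 0 -1; 96 94 20 0 0 0 -1; 96 94 60 0 0 0 -1"

```text
t: 44.98
tcp_pos: [0.4345, 0.3936, 0.141]
tool_rot: [0.011, 1.0, 0.002, 0.003]
force: [0.8, 0.1, -0.8]
finger_gap: 0.001
gripper_force: 0.0
```

Call:
move_arm:
  commands: "0 0 20 0 0 0 -1; 0 0 35 0 0 0 -1; 0 0 45 0 0 0 -1; 0 0 45 0 0 0 -1; 0 0 45 0 0 0 -1"

```text
t: 45.6
tcp_pos: [0.4351, 0.3911, 0.0941]
tool_rot: [0.013, 1.0, 0.0, 0.001]
force: [0.2, -0.3, 0.1]
finger_gap: -0.003
gripper_force: 0.0
```

```bash
python3 -c "
from h import *
s,R=st()
c=cam('scene');t=cam('top')
print('s',panels(c,(320,160,470,260),.075)); print('t',panels(t,(220,130,335,215),.075))
b=max(blobs(c,(0,0,180),(180,255,230),(460,160,482,178),5),key=lambda b:b[1][4]);print('cap',b[0],b[1],plane(c,*b[0],.13))
b=max(blobs(c,(0,0,225),(180,60,255),(200,220,255,265),100),key=lambda b:b[1][4]);e=cv2.fitEllipse(cv2.convexHull(cv2.findNonZero(b[2])));print('lid',e,plane(c,*e[0],.085))
print((R.T@(np.array([.434,.391,.062])-s['tcp_pos'])*1000).round(1))
"
```

```text
t 45.6 tcp [435.1 391.1  94.1] tool y angle 88.56 z [ 0.001  0.001 -1.   ] gap -0.003 F [ 0.2 -0.3  0.1]
s [(array([0.6303, 0.196 ]), array([0.044, 0.19 ]), np.float32(-2.3)), (array([0.6294, 0.0657]), array([0.044, 0.19 ]), np.float32(-1.6))]
t [(array([0.6251, 0.1956]), array([0.044, 0.18 ]), np.float32(-2.2)), (array([0.6238, 0.0656]), array([0.044, 0.18 ]), np.float32(-1.4))]
cap [471.  168.5] [465 165  13   8  80] [0.57792317 0.41267733 0.13      ]
lid ((227.25494384765625, 244.7855682373047), (29.87238883972168, 42.82904815673828), 74.90191650390625) [ 0.62367525 -0.31625751  0.085     ]
[ 1.1 -0.2 32.1]
```

Panels, can and lid all check out. Now I'll press the button.

Call:
move_arm:
  commands: "1 0 15 0 0 0 -1; 1 0 28 0 0 0 -1; 1 0 33 0 0 0 -1; 1 0 36 0 0 0 -1; 1 0 38 0 0 0 -1"

```text
t: 46.32
tcp_pos: [0.4333, 0.3908, 0.0603]
tool_rot: [0.012, 1.0, -0.0, 0.0]
force: [-7.8, -6.2, 46.6]
finger_gap: -0.001
gripper_force: 23.5
```

Call:
move_arm:
  commands: "0 0 1 0 0 0 -1; 0 0 2 0 0 0 -1; 0 0 3 0 0 0 -1; 0 0 3 0 0 0 -1; 0 0 3 0 0 0 -1"

```text
t: 46.95
tcp_pos: [0.4333, 0.3909, 0.0602]
tool_rot: [0.012, 1.0, 0.0, 0.001]
force: [-10.1, -8.1, 53.8]
finger_gap: 0.0
gripper_force: 27.0
```

The button has bottomed at z = 60 mm, well above its 5 N spring force. I'll release it and do a final check.

Call:
move_arm:
  commands: "0 0 -15 0 0 0 -1; 0 0 -40 0 0 0 -1; 0 0 -80 0 0 0 -1; 0 0 -120 0 0 0 -1; 0 0 -120 0 0 0 -1"

```text
t: 47.58
tcp_pos: [0.4353, 0.3921, 0.175]
tool_rot: [0.012, 1.0, 0.002, 0.003]
force: [0.2, -0.8, 0.2]
finger_gap: -0.002
gripper_force: 0.0
```

```bash
python3 -c "
from h import *
s,R=st()
c=cam('scene');t=cam('top')
print('s',panels(c,(320,160,470,260),.075)); print('t',panels(t,(220,130,335,215),.075))
b=max(blobs(c,(0,0,180),(180,255,230),(460,160,482,178),5),key=lambda b:b[1][4]);print('cap',plane(c,*b[0],.13))
b=max(blobs(c,(0,0,225),(180,60,255),(200,220,255,265),100),key=lambda b:b[1][4]);e=cv2.fitEllipse(cv2.convexHull(cv2.findNonZero(b[2])));print('lid',e,plane(c,*e[0],.085))
b=max(blobs(c,(0,0,0),(180,255,70),(424,155,448,170),5),key=lambda b:b[1][4]);print('btn',b[0],b[1])
"
```

```text
t 47.58 tcp [435.3 392.1 175. ] tool y angle 88.58 z [ 0.006  0.003 -1.   ] gap -0.002 F [ 0.2 -0.8  0.2]
s [(array([0.6303, 0.1961]), array([0.044, 0.19 ]), np.float32(-2.4)), (array([0.6294, 0.0657]), array([0.044, 0.19 ]), np.float32(-1.6))]
t [(array([0.6251, 0.1956]), array([0.044, 0.18 ]), np.float32(-2.2)), (array([0.6238, 0.0656]), array([0.044, 0.18 ]), np.float32(-1.4))]
cap [0.57792317 0.41267733 0.13      ]
lid ((227.25247192382812, 244.78294372558594), (29.863794326782227, 42.832191467285156), 74.88257598876953) [ 0.62366406 -0.31626242  0.085     ]
btn [432.58878505 159.76635514] [424 155  20  11 107]
```

Everything is in place and the arm is clear, so I'm handing the job in.

```bash
python3 -c "
from station import ticket
print(ticket.sign_off())"
```

```text
the job is handed in; nothing more can be done
None
```

I put the lid on the tub and pressed it home, laid both panels across the rails, stood the can in its holder, pressed and released the button, and handed the job in; no verdict came back.

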